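# Clear a jammed tape-roll dispenser

### The arm

A 6-joint arm with a two-finger parallel gripper is mounted at the origin on a cart in front of the work surface, level with it; the furniture and walls round the work are solid. World frame = base frame: x ahead of the robot, y to its left, z up, the work surface at z = 0. Lengths are in m, angles in degrees, forces in N, time in s.
With the tool pointing down it reaches from about 0.25 to 0.725 m from the base axis. Payload 4 kg.
Tool frame: the origin (TCP) lies between the finger pads; the fingertips stand 14 mm ahead of it and the grasp point (between the pads) lies 5 mm behind it (robot.tcp_to_tips is the distance from the TCP to the fingertips, in m); z points along the fingers, y is the line along which they close (so a half turn about z gives the same grasp; the last joint's range is limited). The gripper opens to 85 mm and grips with 20 to 120 N. Pads are 22 mm wide; open, the fingers measure 114 mm over their backs; the gripper's body (76 mm by 85 mm) begins 54 mm behind the grasp point. The pads swing forward as they close: fully open they stand 13 mm farther back than shut.
Start: joints at [-74.656, 13.785, 0.286, 76.501, 0, 90], TCP at [0.132, -0.482, 0.245] pointing down, gripper open.
Joint ranges: [-155.79, 155.79], [-60.16, 107.12], [-62.33, 73.08], [-114, 123.19], [-81.49, 82.49], [-180, 180]. Speed limits (degrees/s): [159.86, 159.86, 180, 180, 180, 180].

### API

Orientations are given as a 3x3 rotation matrix whose columns are the frame's x, y, z axes.
In Python, from bench import robot gives the robot as it stands.
- The arm moves only by the tool apply_moves, never from a script. Its argument "series" is text: rows parted by semicolons, each of 7 numbers parted by spaces: the shift along the tool's x, y, z in cm, then the turn, a rotation vector about the tool's x, y, z in rad, then the finger opening in cm, from 0 to 8.54. In form: x y z ax ay az jaw; .... A call has 1 to 12 rows; each row shifts and turns the commanded pose from where the row before left it, along the tool's axes as they then stand; what a row does not reach is not made up. A row lasts 1/8 s, in which the tool goes at most 62.5 mm and 10.7 degrees, less where a joint would pass 70% of its speed; a pose out of reach is approached as far as the arm can. A call with a gripper value outside its range is refused whole. The fingers move at their own pace and stop on an object; "newtons" is the grip in N (left out, the last holds). Time passes only in rows, so rows that do not move let the fingers close. It gives the time, the measured TCP pose, the force, the opening and the grip force at its end, in the units of the state.
- robot.state(): the state, without advancing time (a new reading comes with each control period).
- robot.get_image(name): name is "scene" or "top" or "wrist"; returns a dict with "image" (400x640x3 uint8, red, green, blue), "z_map" (400x640 float32, m along the optical axis (not along the pixel's ray), 0 where there is no reading), "camera_matrix" (3x3 intrinsics, pixels), "position" and "attitude" of the camera in the world; the wrist camera has in their place "T_tool_cam" (4x4, takes a point from camera to tool coordinates, whose origin is the TCP and whose axes are the flange's). Camera axes: x right, y up, looking along -z (the intrinsics and any distortion apply to the point x, -y, -z); pixel columns grow to the right and rows downward; lengths in m; the calibration is good to about 2 mm. The wrist camera is an equidistant fisheye: a pixel r from the principal point sees the ray r / f radians off the axis. A picture is of the moment at which its call begins: read the wrist's pose just before it.
- robot.sign_off(): hands the job in; it is judged then, once.
The state is a dict: "time_s": time; "joints": joint angles; "qvel": joint speeds; "joint_torque": joint torques, N m; "tool_pos": TCP position; "eef_rot": TCP orientation; "force": force on the tool from outside, world axes, zero at the start; "wrist_torque": the same for the moment, N m; "grip_width": finger opening in m; "finger_force": force on a finger pad.
Only numpy, scipy, OpenCV 4.12 (cv2) and the standard library are available. Lean on these libraries where they do the work, as an engineer would, in place of code of your own. Each camera call takes 0.05 s, during which the arm holds its last target. There are 200 camera calls.

### The job

The tape-roll dispenser on the bench is jammed. For every guard tube standing in front of a lane, press the grey release ring of its push-fit socket fully down and, with the ring down, pull the tube straight up out of the socket and put it in the blue bin next to the dispenser; for every roll of tape stuck under the keeper lips, nudge it back up its chute until it is clear of them, lift it out and put it in the yellow bin farther to the left. Leave both bins standing upright on the bench, and do not disturb the screwdriver and the marker pen.

Things in the scene. Friction and masses are not known exactly. Their poses are not given: they have to be found in the camera images.
- dispenser: tape-roll dispenser fixed to the bench: aluminium base plate, three brass push-fit sockets in a row in front, a grey chute of three lanes behind. Origin on the bench under the axis of the middle socket; +x up the lanes away from the robot, +y to its left, z up. Sockets at x = 0, y = +88 (0), 0 (1), -88 mm (2), each on its lane's centre line. Lanes rise at 10 degrees; friction holds a roll wherever it is left
- chute_edge (a point): front edge of the chute floor on the middle lane's centre line, 34 mm behind the socket axis and 56 mm above the bench; axes as the dispenser's. A sill 4 mm high. Measured up the slope from here: 0-44 mm channels 62 mm wide; 10-44 mm steel keeper lips over them, 22 (underside) to 25 mm above the floor, with a slot 38 mm wide open along each lane's middle; 44-153 mm open flat tray, then a 22 mm end stop
- ring_0_top (a point): centre of the top face of the release ring of the left socket: flat grey ring on a brass socket (64 mm across, top 44 mm above the bench), outside diameter 60 mm, bore 27 mm, 55 mm above the bench when up. Push it straight down with the fingertips anywhere on its flat (about 3 N, stop after 6 mm); it is stiff and stays where it is pushed
- ring_0 (a joint): how far the release ring of the left socket is pushed down, 0 to 0.006 m. The socket's jaws hold the foot of the tube until the ring is about 0.004 m down; no pull frees it before
- tube_0_mid (a point): middle of the left lane's guard tube (may be absent): rigid steel, 95 mm long, 14 mm diameter, foot 24 mm diameter over the lowest 24 mm; z along it, away from the foot. Upright in its socket, bottom 8 mm above the bench, sticking up 48 mm above the raised ring; clear of the ring after 50 mm of straight lift. About 0.06 kg
- roll_0_mid (a point): centre of the left lane's tape roll (may be absent): black, 57 mm diameter, 19 mm thick, z along its axis, closed in the middle (grip its outside). Lies flat on the sloping floor under the keeper lips, centre about 34 mm up the slope from the floor's front edge; can be lifted once it is more than 66 mm up. About 0.06 kg
- ring_1_top (a point): centre of the top face of the release ring of the middle socket: flat grey ring on a brass socket (64 mm across, top 44 mm above the bench), outside diameter 60 mm, bore 27 mm, 55 mm above the bench when up. Push it straight down with the fingertips anywhere on its flat (about 3 N, stop after 6 mm); it is stiff and stays where it is pushed
- ring_1 (a joint): how far the release ring of the middle socket is pushed down, 0 to 0.006 m. The socket's jaws hold the foot of the tube until the ring is about 0.004 m down; no pull frees it before
- tube_1_mid (a point): middle of the middle lane's guard tube (may be absent): rigid steel, 95 mm long, 14 mm diameter, foot 24 mm diameter over the lowest 24 mm; z along it, away from the foot. Upright in its socket, bottom 8 mm above the bench, sticking up 48 mm above the raised ring; clear of the ring after 50 mm of straight lift. About 0.06 kg
- roll_1_mid (a point): centre of the middle lane's tape roll (may be absent): black, 57 mm diameter, 19 mm thick, z along its axis, closed in the middle (grip its outside). Lies flat on the sloping floor under the keeper lips, centre about 34 mm up the slope from the floor's front edge; can be lifted once it is more than 66 mm up. About 0.06 kg
- ring_2_top (a point): centre of the top face of the release ring of the right socket: flat grey ring on a brass socket (64 mm across, top 44 mm above the bench), outside diameter 60 mm, bore 27 mm, 55 mm above the bench when up. Push it straight down with the fingertips anywhere on its flat (about 3 N, stop after 6 mm); it is stiff and stays where it is pushed
- ring_2 (a joint): how far the release ring of the right socket is pushed down, 0 to 0.006 m. The socket's jaws hold the foot of the tube until the ring is about 0.004 m down; no pull frees it before
- tube_2_mid (a point): middle of the right lane's guard tube (may be absent): rigid steel, 95 mm long, 14 mm diameter, foot 24 mm diameter over the lowest 24 mm; z along it, away from the foot. Upright in its socket, bottom 8 mm above the bench, sticking up 48 mm above the raised ring; clear of the ring after 50 mm of straight lift. About 0.06 kg
- roll_2_mid (a point): centre of the right lane's tape roll (may be absent): black, 57 mm diameter, 19 mm thick, z along its axis, closed in the middle (grip its outside). Lies flat on the sloping floor under the keeper lips, centre about 34 mm up the slope from the floor's front edge; can be lifted once it is more than 66 mm up. About 0.06 kg
- bin_blue: loose open parts bin for the tubes, the nearer to the dispenser of the two bins on the left of the dispenser (blue): 152 x 111 mm (its x by y), 64 mm high, walls 2.5 mm, floor 3 mm, front wall (-x side) only 30 mm high. Origin at the centre of its underside. 0.25 kg
- bin_yellow: loose open parts bin for the tape rolls, the farther from the dispenser of the two bins on the left of the dispenser (yellow): 152 x 111 mm (its x by y), 64 mm high, walls 2.5 mm, floor 3 mm, front wall (-x side) only 30 mm high. Origin at the centre of its underside. 0.25 kg
- driver: bystander: screwdriver lying on the bench on the right, 206 mm long; leave it alone
- marker_red: bystander: marker pen lying on the bench behind the dispenser, 134 mm long; leave it alone
- tube_0: the same guard tube, origin at the centre of the underside of its foot
- roll_0: the same tape roll, origin at the centre of its underside
- tube_1: the same guard tube, origin at the centre of the underside of its foot
- roll_1: the same tape roll, origin at the centre of its underside
- tube_2: the same guard tube, origin at the centre of the underside of its foot
- roll_2: the same tape roll, origin at the centre of its underside
Things that resemble listed ones, but are neither listed nor needed, are in the scene too. Leave any red look-alike of the roll_1 alone.

How it is judged:
By the outcome, as a careful person would: the job done as asked, in the order asked, and still so for the second after the job is handed in, with the robot touching nothing.
Of tube_0, tube_1, tube_2 only 2 to 3 are there at a start; the rules pass over those that are not, and their reading is None.
Of roll_0, roll_1, roll_2 only 2 to 3 are there at a start; the rules pass over those that are not, and their reading is None.
At some moment in a run one of bin_blue, bin_yellow may be knocked a few centimetres aside while the robot is not near it.
Once in a run the grip may slacken for a moment while it holds something.
It also fails if it takes over 210 s, if anything falls off the work surface, if the arm or the gripper's body presses on something with over 40 N, if the wrist force passes 120 N, or if a joint passes its speed limit or range.

## Working session

There is one attempt and no reset: what is moved stays moved. The work goes in short steps, Python scripts to look and compute and a tool call to move; the robot and the scene stay as the last step left them, time stands still between calls to the robot, and variables do not carry over. Pictures are saved under pics/ and viewed, at most 14 in all, crops included, and the job is handed in when it is done.

Besides the shell and the picture viewer there is one more tool, called after "Emit:" by a JSON object that holds its "api" and its "payload", one argument or row to a line. apply_moves: Moves the arm, as the interface text tells. Its arguments: {"type":"object","properties":{"series":{"type":"string"},"newtons":{"type":"number"}},"required":["series"]}

```bash
mkdir -p pics; ls; cat > h.py <<'E'
import numpy as np, cv2
from bench import robot
def snap(n,fn=None):
    d=robot.get_image(n)
    if fn: cv2.imwrite('pics/'+fn,cv2.cvtColor(d['image'],cv2.COLOR_RGB2BGR))
    return d
def cloud(d):
    K=np.array(d['camera_matrix']);z=d['z_map'];v,u=np.mgrid[:400,:640]
    p=np.stack([(u-K[0,2])/K[0,0]*z,-(v-K[1,2])/K[1,1]*z,-z],-1)
    return p@np.array(d['attitude']).T+np.array(d['position'])
E
python3 - <<'E'
from h import *
for n in ('top','scene'):
    d=snap(n,n+'0.png'); print(n,d['camera_matrix'],d['position'],d['attitude'])
    P=cloud(d); np.save(n+'0.npy',P); 
E
```

```text
pics
top [[411.4111474    0.         320.14279054]
 [  0.         411.4111474  193.95240767]
 [  0.           0.           1.        ]] [0.45626367 0.04236251 1.37645612] [[ 0.0113023   0.99387926 -0.1098921 ]
 [-0.99986006  0.01258849  0.0110173 ]
 [ 0.01233324  0.1097522   0.99388246]]
scene [[383.97782975   0.         322.21123819]
 [  0.         383.97782975 202.28689715]
 [  0.           0.           1.        ]] [ 0.24991737 -0.53238453  0.88842484] [[ 0.86021096  0.40652317 -0.30785715]
 [-0.50957464  0.66247425 -0.54905514]
 [-0.0192562   0.62917944  0.77702151]]
```

View pics/top0.png

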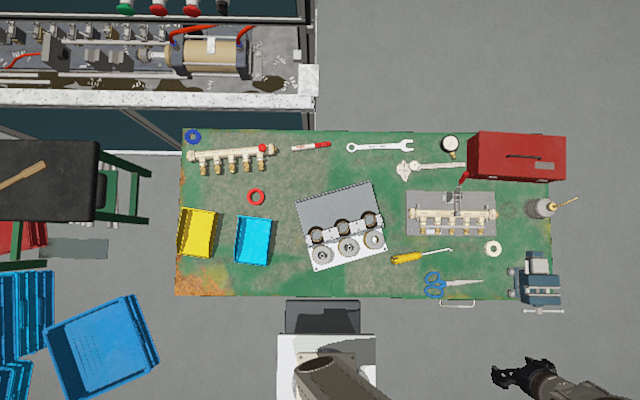

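View pics/scene0.png

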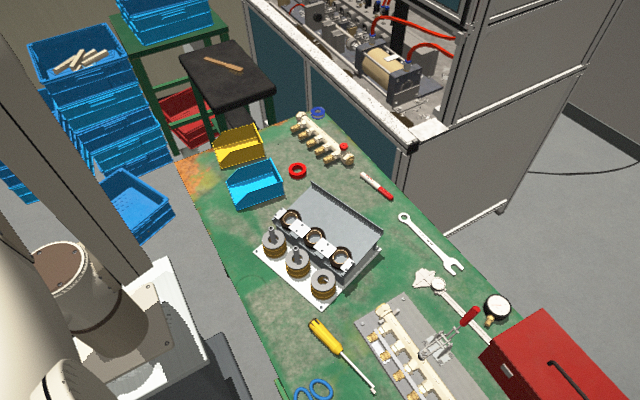

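The top view shows the dispenser at about (340,225), the blue bin at (254,240), the yellow bin at (198,233), a red ring look-alike at (256,197), a blue ring at (193,136) and a white one at (493,248). The sockets are at about (322,254), (348,247) and (375,239). Next I'll crop closer and measure.

```bash
python3 - <<'E'
from h import *
a=cv2.imread('pics/top0.png')[165:290,280:400]; b=cv2.imread('pics/scene0.png')[185:310,245:395]
cv2.imwrite('pics/crop.png',np.hstack([cv2.resize(a,(384,400),interpolation=2),cv2.resize(b,(400,400),interpolation=2)]))
for n in('top','scene'):
    P=np.load(n+'0.npy'); I=cv2.imread(f'pics/{n}0.png').astype(int)
    hsv=cv2.cvtColor(I.astype('uint8'),cv2.COLOR_BGR2HSV)
    on=(P[...,0]>.2)&(P[...,0]<.75)&(P[...,1]<.5)&(P[...,1]>-.2)&(P[...,2]>-.01)&(P[...,2]<.3)
    for nm,lo,hi in(('blue',92,108),('yellow',22,34)):
        m=on&(hsv[...,0]>=lo)&(hsv[...,0]<=hi)&(hsv[...,1]>120)&(P[...,1]>.1)
        m=cv2.morphologyEx(m.astype('uint8'),cv2.MORPH_OPEN,np.ones((3,3)))
        k,l,s,c=cv2.connectedComponentsWithStats(m); j=1+np.argmax(s[1:,4]); q=P[l==j]
        t=q[q[:,2]>.052]
        print(n,nm,s[j],'all',cv2.minAreaRect(q[:,:2].astype('float32')),'z',np.percentile(q[:,2],[2,50,98]))
    # ring tops: points z .05-.06 grey around
    m=on&(abs(P[...,2]-.055)<.004)&(abs(P[...,1]+.0)<.2)&(P[...,0]<.5)
    m&=hsv[...,1]<60
    k,l,s,c=cv2.connectedComponentsWithStats(m.astype('uint8'))
    for j in range(1,k):
        if s[j,4]>60:
            q=P[l==j]; print(n,'z55',s[j],cv2.minEnclosingCircle(q[:,:2].astype('float32')),q.mean(0))
    m=on&(P[...,2]>.09)&(abs(P[...,1]+.0)<.2)&(P[...,0]<.42)
    k,l,s,c=cv2.connectedComponentsWithStats(m.astype('uint8'))
    for j in range(1,k):
        if s[j,4]>3: print(n,'tube?',s[j],P[l==j].mean(0),P[l==j].max(0))
E
```

```text
top blue [ 233  215   40   51 1633] all ((0.4499486982822418, 0.24952781200408936), (0.11866185814142227, 0.1558321714401245), 82.92408752441406) z [-0.00228354  0.00418858  0.06420053]
top yellow [ 176  207   42   51 1646] all ((0.4748021960258484, 0.43754804134368896), (0.13020005822181702, 0.15294668078422546), 81.5477523803711) z [-0.00198725  0.00501173  0.06397712]
top z55 [366 228  18  21 196] ((0.4635087847709656, -0.14681415259838104), 0.03281450644135475) [ 0.46033946 -0.14806526  0.05494417]
top z55 [339 238  19  19 179] ((0.43438437581062317, -0.06411554664373398), 0.029785484075546265) [ 0.43454977 -0.06432276  0.05507458]
top z55 [313 246  19  18 182] ((0.4092327356338501, 0.020008206367492676), 0.02951509691774845) [0.40924537 0.01994618 0.0547458 ]
top tube? [320 253   5   5  17] [0.4100226  0.02044201 0.10316684] [0.41510552 0.02653885 0.10932934]
scene blue [ 227  159   57   51 1960] all ((0.4617341160774231, 0.27348288893699646), (0.1753595918416977, 0.16710710525512695), 84.23007202148438) z [-0.00074308  0.01820314  0.06124825]
scene yellow [214 124  44  41 631] 
[... 369 characters left out ...]
2018706202507) [0.40805093 0.01610019 0.05411974]
scene z55 [298 239  19  16  69] ((0.4730035662651062, -0.0489477664232254), 0.02859250269830227) [ 0.47106773 -0.04889167  0.05626135]
scene z55 [286 249  23  21 269] ((0.43478071689605713, -0.0647755116224289), 0.030450910329818726) [ 0.43320748 -0.06846154  0.05423799]
scene z55 [324 258  16  18  65] ((0.49918511509895325, -0.1317175328731537), 0.027735628187656403) [ 0.49409605 -0.12614186  0.05644868]
scene z55 [311 269  25  23 343] ((0.45952364802360535, -0.14859752357006073), 0.030321702361106873) [ 0.45937371 -0.14928894  0.05409846]
scene tube? [269 226   5   7  33] [0.40859533 0.01750377 0.09963186] [0.41529219 0.02750504 0.10549954]
```

View pics/crop.png

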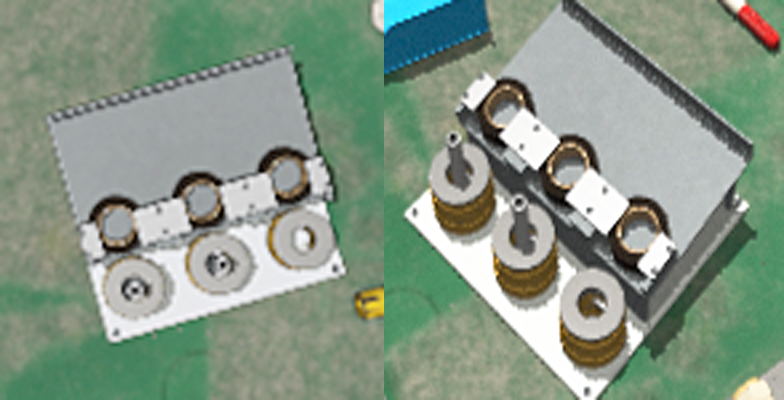

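The crop shows tubes only in the left and middle sockets; the right socket is empty. Black rolls sit in all three lanes, at top px about (314,235), (340,227) and (368,219).

Look-alikes: the red ring (256,197), blue ring (193,136) and white ring (493,248) are not under the keeper lips, so I leave them. From the rings, the dispenser yaw is about 16.9°.

```bash
cat >> h.py <<'E'
from scipy.spatial.transform import Rotation as Ro
R1=np.array([.4345,-.0643]); yaw=np.radians(16.87)
def disp(x,y,z): c,s=np.cos(yaw),np.sin(yaw); return np.array([R1[0]+c*x-s*y,R1[1]+s*x+c*y,z])
def down(a):  # tool x at world yaw a (rad), z down
    c,s=np.cos(a),np.sin(a); return np.array([[c,s,0],[s,-c,0],[0,0,-1.]])
def plan(*wps,start=None):
    s=robot.state(); p,R=(np.array(s['tool_pos']),np.array(s['eef_rot'])) if start is None else start
    for q,Q in wps:
        t=R.T@(q-p)*100; r=Ro.from_matrix(R.T@Q).as_rotvec()
        print('shift cm',t.round(2),'len %.1f'%np.linalg.norm(t),'then turn',r.round(3),'rows>=%d'%np.ceil(np.linalg.norm(r)/.185))
        p,R=q,Q
def st():
    s=robot.state(); print('t %.2f'%s['time_s'],'q',np.round(s['joints'],1),'p',np.round(s['tool_pos'],4),'f',np.round(s['force'],1),'w %.4f ff %.1f'%(s['grip_width'],s['finger_force']))
E
python3 - <<'E'
from h import *
st(); s=robot.state(); print(np.round(s['eef_rot'],3),robot.tcp_to_tips)
for a in (yaw,yaw+np.pi):
    plan((disp(0,88,.17),down(a)),(disp(0,88,.09),down(a)))
P=np.load('top0.npy').reshape(-1,3);c,s=np.cos(yaw),np.sin(yaw);d=P[:,:2]-R1
L=np.c_[c*d[:,0]+s*d[:,1],-s*d[:,0]+c*d[:,1],P[:,2]]
m=(L[:,0]>.1)&(L[:,0]<.17)&(abs(L[:,1])<.2)&(L[:,2]>.03)
print('tray y',np.percentile(L[m,1],[0,1,99,100]))
for k in range(90,196,8):
    q=L[m|((L[:,0]>.165)&(L[:,0]<.22))&(abs(L[:,1])<.1)]; q=q[abs(q[:,0]*1000-k)<4]; print(k,len(q) and np.percentile(q[:,2],[5,50,95]).round(3))
E
```

```text
t 0.10 q [-74.7  13.8   0.2  76.5   0.   90. ] p [ 0.1321 -0.4816  0.2445] f [-0.2  0.2  0.7] w 0.0854 ff 0.0
[[ 0.964  0.265 -0.001]
 [ 0.265 -0.964  0.002]
 [ 0.    -0.002 -1.   ]] 0.014
shift cm [ -194.49 -8829.09    24.22] len 8831.3 then turn [-0.002 -0.    -0.027] rows>=1
shift cm [0. 0. 8.] len 8.0 then turn [0. 0. 0.] rows>=0
shift cm [ -194.49 -8829.09    24.22] len 8831.3 then turn [-0.000e+00  3.000e-03  3.115e+00] rows>=17
shift cm [0. 0. 8.] len 8.0 then turn [0. 0. 0.] rows>=0
tray y [-0.12544719 -0.1221405   0.12236099  0.12483662]
90 0
98 [0.064 0.067 0.071]
106 [0.065 0.069 0.073]
114 [0.065 0.07  0.075]
122 [0.067 0.072 0.076]
130 [0.068 0.073 0.077]
138 [0.069 0.074 0.078]
146 [0.071 0.076 0.08 ]
154 [0.073 0.077 0.082]
162 [0.074 0.078 0.083]
170 [0.075 0.08  0.084]
178 [0.077 0.082 0.104]
186 [0.079 0.097 0.106]
194 [-0.005  0.002  0.004]
```

```bash
python3 - <<'E'
from h import *
plan((disp(0,.088,.2),down(yaw)),(disp(0,.088,.09),down(yaw)))
E
```

```text
shift cm [ 39.97 -41.04   4.53] len 57.5 then turn [-0.002 -0.    -0.027] rows>=1
shift cm [ 0.  0. 11.] len 11.0 then turn [0. 0. 0.] rows>=0
```

Emit:
{"api": "apply_moves", "payload": {
  "series": "2 -2 0 0 0 0 4; 4 -4.1 0 0 0 0 4; 4 -4.1 0 0 0 0 4; 4 -4.1 0 0 0 0 4; 4 -4.1 0 0 0 0 4; 4 -4.1 0 0 0 0 4; 4 -4.1 0 0 0 0 4; 4 -4.1 0.5 0 0 0 4; 4 -4.1 1 0 0 0 4; 3.97 -4.14 1.5 0 0 0 4; 2 -2.1 1.53 -0.002 0 -0.027 4; 0 0 0 0 0 0 4"
}}

```text
time_s: 1.6
tool_pos: [0.4086, 0.0209, 0.1985]
eef_rot: [[0.956, 0.294, -0.003], [0.294, -0.956, -0.002], [-0.003, 0.001, -1.0]]
force: [0.2, -0.7, 0.9]
grip_width: 0.04
finger_force: 0.0
```

```bash
cat >> h.py <<'E'
def wcloud(fn=None):
    s=robot.state(); d=snap('wrist',fn); K=np.array(d['camera_matrix']);z=d['z_map'];v,u=np.mgrid[:400,:640]
    x=(u-K[0,2])/K[0,0];y=(v-K[1,2])/K[1,1];r=np.hypot(x,y)+1e-9;t=np.tan(np.minimum(r,1.5))/r
    p=np.stack([x*t*z,-y*t*z,-z,],-1); T=np.array(d['T_tool_cam'])
    p=p@T[:3,:3].T+T[:3,3]; W=p@np.array(s['eef_rot']).T+np.array(s['tool_pos'])
    W[z==0]=np.nan; return d,W
def local(W):
    c,s=np.cos(yaw),np.sin(yaw);d=W[...,:2]-R1
    return np.stack([c*d[...,0]+s*d[...,1],-s*d[...,0]+c*d[...,1],W[...,2]],-1)
E
python3 - <<'E'
from h import *
d,W=wcloud('w1.png'); L=local(W); np.save('w1.npy',W)
for y0 in(.088,0,-.088):
    near=np.hypot(L[...,0],L[...,1]-y0)<.04
    m=near&(L[...,2]>.09)&(L[...,2]<.115); print('tube',m.sum(),L[m].mean(0) if m.any() else '',(L[m].max(0)+L[m].min(0))/2 if m.any() else '')
    m=near&(abs(L[...,2]-.055)<.004); print('ring',m.sum(),(L[m].max(0)+L[m].min(0))/2 if m.any() else '',np.ptp(L[m],axis=0) if m.any() else '')
E
```

```text
tube 314 [0.00190131 0.08763906 0.10195281] [0.00034281 0.08737293 0.09853272]
ring 2349 [0.00378255 0.087708   0.05496832] [0.06576028 0.06020382 0.00789578]
tube 306 [0.00153759 0.00125993 0.10133695] [ 0.0002363  -0.00028923  0.09785967]
ring 2061 [ 0.00398305 -0.00025364  0.05505508] [0.0681226  0.05947303 0.00776571]
tube 0  
ring 1719 [ 0.00335901 -0.08822386  0.0543855 ] [0.06403947 0.06019633 0.00675651]
```

View pics/w1.png

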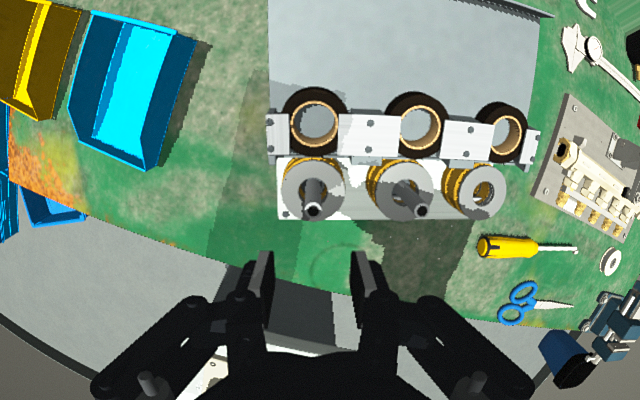

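The wrist view shows tubes at (313,210) and (421,210) and an empty ring at (480,190). The measured tubes and rings agree with the estimate to within 2 mm. Now I go down over tube 0 and press its ring.

Emit:
{"api": "apply_moves", "payload": {
  "series": "0.06 0.1 4 0 0 0 3; 0 0 4 0 0 0 3; 0 0 3.5 0 0 0 3; 0 0 0.5 0 0 0 3; 0 0 0.3 0 0 0 3; 0 0 0 0 0 0 3"
}}

```text
time_s: 2.4
tool_pos: [0.4112, 0.018, 0.0783]
eef_rot: [[0.957, 0.29, 0.003], [0.29, -0.957, -0.002], [0.003, 0.003, -1.0]]
force: [0.3, 0.4, -0.4]
grip_width: 0.0302
finger_force: 0.0
```

Emit:
{"api": "apply_moves", "payload": {
  "series": "-0.1 -0.15 0.4 0 0 0 3; 0 0 0.3 0 0 0 3; 0 0 0.3 0 0 0 3; 0 0 0.2 0 0 0 3; 0 0 0.2 0 0 0 3; 0 0 0 0 0 0 3"
}}

```text
time_s: 3.15
tool_pos: [0.4088, 0.0195, 0.0629]
eef_rot: [[0.957, 0.291, 0.001], [0.291, -0.957, -0.002], [0.0, 0.002, -1.0]]
force: [-0.2, 0.1, 0.8]
grip_width: 0.0304
finger_force: 0.2
```

Emit:
{"api": "apply_moves", "payload": {
  "series": "0 0 0.2 0 0 0 3; 0 0 0.2 0 0 0 3; 0 0 0.2 0 0 0 3; 0 0 0 0 0 0 3"
}}

```text
time_s: 3.65
tool_pos: [0.409, 0.0195, 0.062]
eef_rot: [[0.957, 0.291, 0.003], [0.291, -0.957, -0.002], [0.003, 0.002, -1.0]]
force: [-16.6, 0.2, 54.1]
grip_width: 0.0297
finger_force: 27.2
```

Emit:
{"api": "apply_moves", "payload": {
  "series": "0 0 -0.6 0 0 0 3; 0 0 -0.5 0 0 0 3; 0 0 0 0 0 0 1; 0 0 0 0 0 0 1; 0 0 0 0 0 0 1; 0 0 0 0 0 0 1",
  "newtons": 60
}}

```text
time_s: 4.4
tool_pos: [0.4089, 0.0195, 0.068]
eef_rot: [[0.957, 0.291, 0.0], [0.291, -0.957, -0.002], [-0.0, 0.002, -1.0]]
force: [-1.8, -0.1, 6.7]
grip_width: 0.013
finger_force: 58.3
```

Emit:
{"api": "apply_moves", "payload": {
  "series": "0 0 -0.5 0 0 0 1; 0 0 -0.5 0 0 0 1; 0 0 -1 0 0 0 1; 0 0 -1.5 0 0 0 1; 0 0 -2 0 0 0 1; 0 0 -2 0 0 0 1; 0 0 -2 0 0 0 1; 0 0 -2 0 0 0 1; 0 0 -2 0 0 0 1; 0 0 0 0 0 0 1"
}}

```text
time_s: 5.65
tool_pos: [0.4098, 0.0198, 0.2047]
eef_rot: [[0.957, 0.291, 0.005], [0.291, -0.957, -0.002], [0.004, 0.003, -1.0]]
force: [0.2, 1.0, -0.9]
grip_width: 0.0127
finger_force: 58.3
```

```bash
cat >> h.py <<'E'
def bins(fn=None):
    d=snap('top',fn);P=cloud(d);hsv=cv2.cvtColor(d['image'],cv2.COLOR_RGB2HSV);out={}
    on=(P[...,0]>.25)&(P[...,0]<.7)&(P[...,1]<.56)&(P[...,1]>.1)&(P[...,2]>-.01)&(P[...,2]<.075)
    for nm,lo,hi in(('blue',92,108),('yellow',22,34)):
        m=on&(hsv[...,0]>=lo)&(hsv[...,0]<=hi)&(hsv[...,1]>120)
        m=cv2.morphologyEx(m.astype('uint8'),cv2.MORPH_OPEN,np.ones((3,3)))
        k,l,s,c=cv2.connectedComponentsWithStats(m); j=1+np.argmax(s[1:,4]); q=P[l==j]
        (c,wh,a)=cv2.minAreaRect(q[:,:2].astype('float32')); a=(a+45)%90-45
        f=(q[:,2]>0)&(q[:,2]<.012); out[nm]=(np.array(c),a); print(nm,np.round(c,4),np.round(wh,3),'yaw %.1f'%a,'floor mean',q[f].mean(0).round(4))
    return d,P,out
E
python3 - <<'E'
from h import *
st(); bins('b1.png')
L=local(cloud(snap('top')))
for y0 in(.088,0,-.088):
    r=np.hypot(L[...,0],L[...,1]-y0); m=(r<.028)&(r>.018)&(L[...,2]<.07); print('ring z',np.median(L[m][:,2]))
E
```

```text
t 5.65 q [ 2.800e+00  4.800e+00 -1.680e+01  6.810e+01 -1.000e-01  1.659e+02] p [0.4098 0.0198 0.2047] f [ 0.2  1.  -0.9] w 0.0127 ff 58.3
blue [0.4489 0.2435] [0.105 0.156] yaw -6.6 floor mean [0.4498 0.2472 0.004 ]
yellow [0.4749 0.4374] [0.129 0.153] yaw -7.6 floor mean [0.4744 0.4346 0.0042]
ring z nan
ring z 0.05515874881260463
ring z 0.0548025975296611
  return _methods._mean(a, axis=axis, dtype=dtype,
  ret = ret.dtype.type(ret / rcount)
```

```bash
cat >> h.py <<'E'
def binp(c,a,x,y,z): a=np.radians(a); return np.array([c[0]+np.cos(a)*x-np.sin(a)*y,c[1]+np.sin(a)*x+np.cos(a)*y,z])
E
python3 - <<'E'
from h import *
c,a=(.4495,.2475),-7
A=down(np.radians(173)); T=A@Ro.from_euler('y',-50,degrees=True).as_matrix()
for y in(.012,):
  plan((binp(c,a,-.01,y,.19),A),(binp(c,a,-.01,y,.15),A),(binp(c,a,-.01,y,.15),T),(binp(c,a,-.01,y,.058),T))
E
```

```text
shift cm [ 10.12 -22.11   1.23] len 24.3 then turn [ 1.000e-03  3.000e-03 -2.725e+00] rows>=15
shift cm [0. 0. 4.] len 4.0 then turn [0. 0. 0.] rows>=0
shift cm [0. 0. 0.] len 0.0 then turn [-0.    -0.873 -0.   ] rows>=5
shift cm [7.05 0.   5.91] len 9.2 then turn [0. 0. 0.] rows>=0
```

Emit:
{"api": "apply_moves", "payload": {
  "series": "1.1 -2.4 0.2 0 0 0 1; 2 -4.4 0.2 0 0 0 1; 2 -4.4 0.2 0 0 0 1; 2 -4.4 0.2 0 0 0 1; 2 -4.4 0.2 0 0 0 1; 1.02 -2.11 0.2 0 0 -0.09 1; 0 0 0 0 0 -0.18 1; 0 0 0 0 0 -0.18 1; 0 0 0 0 0 -0.18 1; 0 0 0 0 0 -0.18 1; 0 0 0 0 0 -0.18 1; 0 0 0 0 0 -0.18 1"
}}

```text
time_s: 7.25
tool_pos: [0.4546, 0.2096, 0.1913]
eef_rot: [[0.028, 0.999, -0.018], [0.999, -0.028, 0.037], [0.037, -0.019, -0.999]]
force: [-0.1, 0.0, -0.6]
grip_width: 0.0124
finger_force: 58.6
```

Emit:
{"api": "apply_moves", "payload": {
  "series": "0 0 0 0 0 -0.18 1; 0 0 0 0 0 -0.18 1; 0 0 0 0 0 -0.18 1; 0 0 0 0 0 -0.18 1; 0 0 0 0 0 -0.18 1; 0 0 0 0 0 -0.18 1; 0 0 0 0 0 -0.18 1; 0 0 0 0 0 -0.18 1; 0 0 0 0 0 -0.11 1; 0 0 0 0 0 0 1"
}}

```text
time_s: 8.5
tool_pos: [0.4547, 0.2097, 0.1916]
eef_rot: [[-0.998, 0.056, -0.018], [0.056, 0.998, 0.037], [0.02, 0.036, -0.999]]
force: [-0.4, -0.3, -0.4]
grip_width: 0.0127
finger_force: 58.6
```

```bash
python3 - <<'E'
from h import *
st(); d,P,o=bins()
c,a=(.4495,.2475),-7
A=down(np.radians(173)); T=A@Ro.from_euler('y',-50,degrees=True).as_matrix()
plan((binp(c,a,-.01,.012,.15),A),(binp(c,a,-.01,.012,.15),T))
E
```

```text
t 8.50 q [23.4 15.7 -5.4 69.   2.4 26.6] p [0.4547 0.2097 0.1916] f [-0.4 -0.3 -0.4] w 0.0127 ff 58.6
blue [0.4973 0.2121] [0.054 0.054] yaw -5.9 floor mean [0.5028 0.2113 0.004 ]
yellow [0.4746 0.4386] [0.13  0.154] yaw -8.4 floor mean [0.4742 0.4417 0.0043]
shift cm [1.59 4.85 4.39] len 6.7 then turn [ 0.036 -0.021  0.066] rows>=1
shift cm [0. 0. 0.] len 0.0 then turn [-0.    -0.873 -0.   ] rows>=5
```

Emit:
{"api": "apply_moves", "payload": {
  "series": "0.8 2.4 0 0 0 0 1; 0.8 2.45 0 0.036 -0.021 0.066 1; 0 0 1.5 0 0 0 1; 0 0 2 0 0 0 1; 0 0 0.9 0 -0.1 0 1; 0 0 0 0 -0.15 0 1; 0 0 0 0 -0.15 0 1; 0 0 0 0 -0.15 0 1; 0 0 0 0 -0.15 0 1; 0 0 0 0 -0.17 0 1; 0 0 0 0 0 0 1"
}}

```text
time_s: 9.93
tool_pos: [0.4389, 0.2565, 0.1468]
eef_rot: [[-0.644, 0.118, 0.756], [0.072, 0.993, -0.094], [-0.762, -0.007, -0.648]]
force: [-0.3, -0.6, -0.7]
grip_width: 0.0124
finger_force: 58.7
```

```bash
python3 - <<'E'
from h import *
st(); snap('scene','s2.png')
c,a=(.4495,.2475),-7
A=down(np.radians(173)); T=A@Ro.from_euler('y',-50,degrees=True).as_matrix()
plan((binp(c,a,-.01,.012,.15),T),(binp(c,a,-.01,.012,.058),T))
E
```

```text
t 9.93 q [ 52.2   7.7 -45.5   5.9 -41.   47. ] p [0.4389 0.2565 0.1468] f [-0.3 -0.6 -0.7] w 0.0124 ff 58.7
shift cm [-0.12  0.28 -0.08] len 0.3 then turn [-0.    -0.005  0.004] rows>=1
shift cm [7.05 0.   5.91] len 9.2 then turn [0. 0. 0.] rows>=0
```

View pics/s2.png

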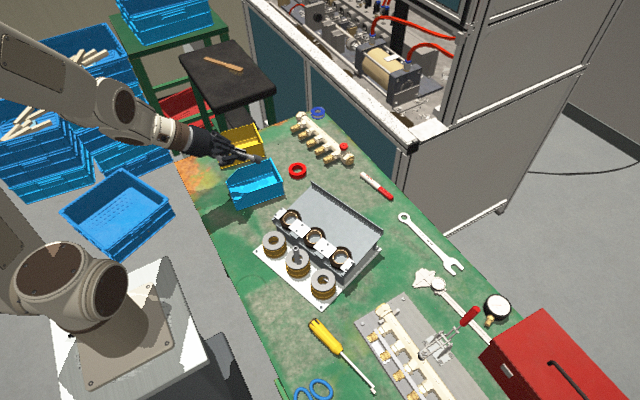

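The tube is held tilted above the blue bin at about (250,155), and socket 0 is empty. Lowering.

Emit:
{"api": "apply_moves", "payload": {
  "series": "1.5 0.2 1.3 0 0 0 1; 2.2 0.1 1.9 0 0 0 1; 1.9 0 1.6 0 0 0 1; 1 0 0.8 0 0 0 1; 0.3 0 0.2 0 0 0 1; 0 0 0 0 0 0 1"
}}

```text
time_s: 10.72
tool_pos: [0.4438, 0.2627, 0.0613]
eef_rot: [[-0.638, 0.122, 0.76], [0.08, 0.993, -0.092], [-0.766, 0.002, -0.643]]
force: [-0.1, -0.0, -0.5]
grip_width: 0.0126
finger_force: 58.7
```

Emit:
{"api": "apply_moves", "payload": {
  "series": "0 0 0 0 0 0 4; 0 0 0 0 0 0 4; 0 0 0 0 0 0 4; -1 0 -2 0 0 0 4; -1.5 0 -2.5 0 0 0 4; -2 0 -2.5 0 0 0 4; -2 0 -2 0 0 0 4; -1.5 0 -1 0 0 0 4; 0 0 0 0 0 0 4"
}}

```text
time_s: 11.85
tool_pos: [0.4182, 0.2663, 0.1883]
eef_rot: [[-0.636, 0.12, 0.762], [0.081, 0.993, -0.089], [-0.767, 0.005, -0.642]]
force: [0.1, 0.5, 0.2]
grip_width: 0.0399
finger_force: 0.0
```

```bash
python3 - <<'E'
from h import *
st(); d,W=wcloud('w2.png')
A=down(np.radians(173));s=robot.state();p=np.array(s['tool_pos'])
plan((p,A),(np.array([p[0],p[1],.2]),A),(disp(0,0,.2),A),(disp(0,0,.2),down(yaw)))
E
```

```text
t 11.85 q [ 55.9   2.4 -42.5  16.2 -42.9  51.4] p [0.4182 0.2663 0.1883] f [0.1 0.5 0.2] w 0.0399 ff 0.0
shift cm [0. 0. 0.] len 0.0 then turn [0.003 0.873 0.001] rows>=5
shift cm [ 0.    0.   -1.32] len 1.3 then turn [0. 0. 0.] rows>=0
shift cm [ -5.69 -32.54   0.  ] len 33.0 then turn [0. 0. 0.] rows>=0
shift cm [0. 0. 0.] len 0.0 then turn [0.    0.    2.725] rows>=15
```

View pics/w2.png

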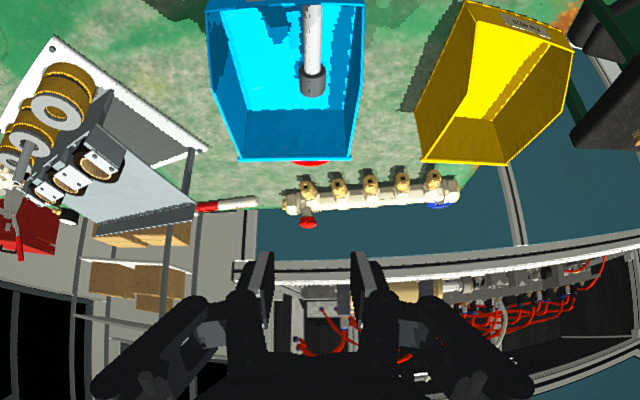

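The wrist view shows tube 0 lying in the blue bin at (312,50). Next is tube 1, with the tool a half turn round.

Emit:
{"api": "apply_moves", "payload": {
  "series": "0 0 0 0 0.17 0 4; 0 0 0 0 0.18 0 4; 0 0 0 0 0.18 0 4; 0 0 0 0 0.18 0 4; 0 0 0 0 0.163 0 4; 0 0 -1.3 0 0 -0.14 4; 0 0 0 0 0 -0.14 4; 0 0 0 0 0 -0.14 4; 0 0 0 0 0 0 4"
}}

```text
time_s: 13.02
tool_pos: [0.4171, 0.2649, 0.1975]
eef_rot: [[-0.956, -0.293, -0.003], [-0.293, 0.956, -0.001], [0.003, 0.0, -1.0]]
force: [-0.6, -0.4, 0.3]
grip_width: 0.0399
finger_force: 0.0
```

```bash
python3 - <<'E'
from h import *
st();plan((disp(0,0,.2),down(yaw+np.pi)))
E
```

```text
t 13.03 q [32.4 14.8 -5.7 69.7  0.1 15.3] p [0.4171 0.2649 0.1975] f [-0.6 -0.4  0.3] w 0.0399 ff 0.0
shift cm [  7.99 -31.98  -0.23] len 33.0 then turn [ 0.    -0.003  0.003] rows>=1
```

Emit:
{"api": "apply_moves", "payload": {
  "series": "0.4 -2 0 0 0 0 3; 1 -4 0 0 0 0 3; 1 -4 0 0 0 0 3; 1 -4 0 0 0 0 3; 1 -4 0 0 0 0 3; 1 -4 0 0 0 0 3; 1 -4 0 0 0 0 3; 1 -4 0 0 0 0 3; 0.6 -1.98 0 0 0 0 3; 0 0 0 0 0 0 3"
}}

```text
time_s: 14.28
tool_pos: [0.4351, -0.065, 0.1982]
eef_rot: [[-0.957, -0.29, -0.002], [-0.29, 0.957, 0.001], [0.002, 0.002, -1.0]]
force: [-0.5, -0.1, 0.2]
grip_width: 0.0298
finger_force: 0.0
```

```bash
python3 - <<'E'
from h import *
st();plan((disp(0,0,.0685),down(yaw+np.pi)))
E
```

```text
t 14.28 q [ -8.5   8.7 -13.3  68.1   0.1 -25.4] p [ 0.4351 -0.065   0.1982] f [-0.5 -0.1  0.2] w 0.0298 ff 0.0
shift cm [ 0.02  0.06 12.97] len 13.0 then turn [ 0.002 -0.002 -0.   ] rows>=1
```

Emit:
{"api": "apply_moves", "payload": {
  "series": "0 0.1 3 0 0 0 3; 0 0 4 0 0 0 3; 0 0 4 0 0 0 3; 0 0 1.5 0 0 0 3; 0 0 0.5 0 0 0 3; 0 0 0.3 0 0 0 3; 0 0 0.3 0 0 0 3; 0 0 0.2 0 0 0 3; 0 0 0.1 0 0 0 3; 0 0 0 0 0 0 3"
}}

```text
time_s: 15.52
tool_pos: [0.4358, -0.0626, 0.0624]
eef_rot: [[-0.956, -0.295, 0.002], [-0.295, 0.956, 0.002], [-0.002, 0.001, -1.0]]
force: [-7.4, 3.0, 19.4]
grip_width: 0.0296
finger_force: 9.6
```

Emit:
{"api": "apply_moves", "payload": {
  "series": "0 0 0.2 0 0 0 3; 0 0 0 0 0 0 3; 0 0 -0.4 0 0 0 3; 0 0 -0.4 0 0 0 3; 0 0 0 0 0 0 1; 0 0 0 0 0 0 1; 0 0 0 0 0 0 1; 0 0 0 0 0 0 1",
  "newtons": 60
}}

```text
time_s: 16.52
tool_pos: [0.4358, -0.063, 0.0663]
eef_rot: [[-0.956, -0.295, 0.0], [-0.295, 0.956, 0.001], [-0.001, 0.001, -1.0]]
force: [-0.3, 0.3, 6.3]
grip_width: 0.0124
finger_force: 58.3
```

Emit:
{"api": "apply_moves", "payload": {
  "series": "0 0 -0.5 0 0 0 1; 0 0 -0.5 0 0 0 1; 0 0 -1 0 0 0 1; 0 0 -1.5 0 0 0 1; 0 0 -2 0 0 0 1; 0 0 -2 0 0 0 1; 0 0 -2 0 0 0 1; 0 0 -2 0 0 0 1; 0 0 -1.5 0 0 0 1; 0 0 0 0 0 0 1"
}}

```text
time_s: 17.77
tool_pos: [0.4361, -0.063, 0.1975]
eef_rot: [[-0.956, -0.295, 0.002], [-0.295, 0.956, 0.001], [-0.002, -0.0, -1.0]]
force: [0.1, 0.5, -1.4]
grip_width: 0.0123
finger_force: 58.4
```

```bash
python3 - <<'E'
from h import *
st(); d,P,o=bins('b3.png')
(c,_),a=o['blue'],-7
A=down(np.radians(173)); T=A@Ro.from_euler('y',-50,degrees=True).as_matrix()
c=(.4495,.2475)
plan((binp(c,a,-.01,-.014,.19),A))
E
```

```text
t 17.77 q [ -8.3   8.6 -13.5  67.7   0.1 -25.4] p [ 0.4361 -0.063   0.1975] f [ 0.1  0.5 -1.4] w 0.0123 ff 58.4
blue [0.4483 0.2445] [0.108 0.155] yaw -6.5 floor mean [0.4518 0.2462 0.0039]
yellow [0.4747 0.4372] [0.128 0.153] yaw -8.3 floor mean [0.4746 0.4351 0.0043]
shift cm [-9.01 28.38  0.68] len 29.8 then turn [0.001 0.001 0.421] rows>=3
```

Emit:
{"api": "apply_moves", "payload": {
  "series": "-0.6 2 0.1 0 0 0 1; -1.2 4 0.1 0 0 0 1; -1.3 4 0.1 0 0 0 1; -1.3 4 0.1 0 0 0 1; -1.3 4 0.1 0 0 0 1; -1.3 4 0.1 0 0 0 1; -1.3 4 0 0 0 0 1; -0.7 2.4 0 0 0 0.14 1; 0 0 0 0 0 0.14 1; 0 0 0 0 0 0.141 1; 0 0 0 0 0 0 1"
}}

```text
time_s: 19.2
tool_pos: [0.4369, 0.2348, 0.1893]
eef_rot: [[-0.993, 0.119, -0.002], [0.119, 0.993, -0.0], [0.002, -0.0, -1.0]]
force: [-0.5, -0.2, -0.7]
grip_width: 0.0125
finger_force: 58.6
```

```bash
python3 - <<'E'
from h import *
st(); bins()
c,a=(.4495,.2475),-7
A=down(np.radians(173)); T=A@Ro.from_euler('y',-50,degrees=True).as_matrix()
plan((binp(c,a,-.01,-.014,.15),A),(binp(c,a,-.01,-.014,.15),T),(binp(c,a,-.01,-.014,.07),T))
E
```

```text
t 19.20 q [28.2 15.3 -6.3 68.6  0.1 35.1] p [0.4369 0.2348 0.1893] f [-0.5 -0.2 -0.7] w 0.0125 ff 58.6
blue [0.4859 0.2406] [0.106 0.081] yaw -7.1 floor mean [0.4902 0.2386 0.0041]
yellow [0.4816 0.4283] [0.146 0.13 ] yaw 1.1 floor mean [0.5111 0.4376 0.0045]
shift cm [-0.1   0.03  3.95] len 3.9 then turn [-0.    -0.002  0.003] rows>=1
shift cm [0. 0. 0.] len 0.0 then turn [-0.    -0.873 -0.   ] rows>=5
shift cm [6.13 0.   5.14] len 8.0 then turn [0. 0. 0.] rows>=0
```

Emit:
{"api": "apply_moves", "payload": {
  "series": "0 0 1.5 0 0 0 1; 0 0 2 0 0 0 1; 0 0 0.4 0 -0.12 0 1; 0 0 0 0 -0.15 0 1; 0 0 0 0 -0.15 0 1; 0 0 0 0 -0.15 0 1; 0 0 0 0 -0.15 0 1; 0 0 0 0 -0.153 0 1; 1.5 0 1.3 0 0 0 1; 2.3 0 1.9 0 0 0 1; 1.6 0 1.3 0 0 0 1; 0 0 0 0 0 0 1"
}}

```text
time_s: 20.75
tool_pos: [0.4359, 0.2334, 0.0786]
eef_rot: [[-0.641, 0.121, 0.758], [0.075, 0.993, -0.095], [-0.764, -0.005, -0.646]]
force: [0.1, -0.1, 0.6]
grip_width: 0.0127
finger_force: 58.7
```

Emit:
{"api": "apply_moves", "payload": {
  "series": "0.6 0 0.5 0 0 0 1; 0 0 0 0 0 0 1; 0 0 0 0 0 0 4; 0 0 0 0 0 0 4; 0 0 0 0 0 0 4; -1 0 -2 0 0 0 4; -1.5 0 -2.5 0 0 0 4; -2 0 -2.5 0 0 0 4; -2 0 -2 0 0 0 4; -1.5 0 -1 0 0 0 4; 0 0 0 0 0 0 4"
}}

```text
time_s: 22.12
tool_pos: [0.4129, 0.2389, 0.2007]
eef_rot: [[-0.636, 0.121, 0.762], [0.082, 0.993, -0.09], [-0.767, 0.005, -0.641]]
force: [-0.3, 0.4, -0.1]
grip_width: 0.0399
finger_force: 0.0
```

```bash
python3 - <<'E'
from h import *
st(); d,W=wcloud('w3.png')
A=down(yaw+np.pi);s=robot.state();p=np.array(s['tool_pos'])
plan((p,down(np.radians(173))),(p,A),(disp(.01,0,.17),A))
E
```

```text
t 22.12 q [ 54.   -1.9 -44.7  16.9 -42.   49.3] p [0.4129 0.2389 0.2007] f [-0.3  0.4 -0.1] w 0.0399 ff 0.0
shift cm [0. 0. 0.] len 0.0 then turn [ 0.003  0.873 -0.001] rows>=5
shift cm [0. 0. 0.] len 0.0 then turn [ 0.     0.    -0.417] rows>=3
shift cm [  5.66 -29.59   2.92] len 30.3 then turn [0. 0. 0.] rows>=0
```

View pics/w3.png

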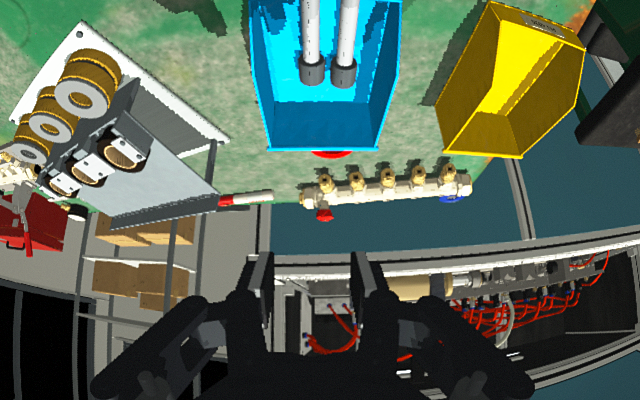

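Both tubes lie in the blue bin, at (312,50) and (345,50). Now the rolls.

Emit:
{"api": "apply_moves", "payload": {
  "series": "0 0 0 0 0.17 0 2; 0 0 0 0 0.18 0 0; 0 0 0 0 0.18 0 0; 0 0 0 0 0.18 0 0; 0 0 0 0 0.163 0 0; 0 0 0 0 0 -0.14 0; 0 0 0 0 0 -0.14 0; 0 0 0 0 0 -0.14 0; 0 -2 0 0 0 0 0; 0 -3 0 0 0 0 0; 0 0 0 0 0 0 0"
}}

```text
time_s: 23.55
tool_pos: [0.4265, 0.1887, 0.1968]
eef_rot: [[-0.957, -0.291, -0.004], [-0.291, 0.957, -0.001], [0.004, 0.0, -1.0]]
force: [-0.1, -0.2, 0.7]
grip_width: 0.0003
finger_force: 0.0
```

```bash
python3 - <<'E'
from h import *
st();plan((disp(.016,.088,.15),down(yaw+np.pi)))
L=local(np.load('w1.npy')); I=cv2.cvtColor(cv2.imread('pics/w1.png'),cv2.COLOR_BGR2GRAY)
for y0 in(.088,0,-.088):
    m=(I<70)&(abs(L[...,1]-y0)<.04)&(L[...,0]>.03)&(L[...,0]<.11)&(L[...,2]>.06)&(L[...,2]<.1)
    q=L[m]; print('roll',m.sum(),np.percentile(q,[2,50,98],axis=0).round(4).tolist())
E
```

```text
t 23.55 q [23.8 11.8 -9.7 68.7  0.1  6.9] p [0.4265 0.1887 0.1968] f [-0.1 -0.2  0.7] w 0.0003 ff 0.0
shift cm [  4.98 -15.64   4.7 ] len 17.1 then turn [ 0.    -0.004  0.001] rows>=1
roll 1661 [[0.0383, 0.0642, 0.0618], [0.0765, 0.0901, 0.0805], [0.0926, 0.11, 0.0857]]
roll 1387 [[0.0377, -0.025, 0.0684], [0.0784, 0.002, 0.0814], [0.0924, 0.0257, 0.0858]]
roll 1127 [[0.0365, -0.1195, 0.0646], [0.078, -0.0855, 0.0792], [0.0922, -0.0615, 0.0857]]
```

Emit:
{"api": "apply_moves", "payload": {
  "series": "0.6 -2 0.5 0 0 0 0; 1.2 -3.7 1 0 0 0 0; 1.2 -3.7 1 0 0 0 0; 1.2 -3.7 1.2 0 0 0 0; 0.78 -2.54 1 0 0 0 0; 0 0 2 0 0 0 0; 0 0 3 0 0 0 0; 0 0 1.5 0 0 0 0; 0 0 0 0 0 0 0"
}}

```text
time_s: 24.68
tool_pos: [0.4235, 0.0266, 0.0846]
eef_rot: [[-0.956, -0.294, -0.005], [-0.294, 0.956, 0.001], [0.005, 0.002, -1.0]]
force: [0.7, -0.0, 0.3]
grip_width: -0.0001
finger_force: 0.0
```

```bash
python3 - <<'E'
from h import *
st();print(local(np.array(robot.state()['tool_pos'])));plan((disp(.016,.088,.08),down(yaw+np.pi)))
E
```

```text
t 24.68 q [  3.5  14.1 -25.6  50.6   0.1 -13.6] p [0.4235 0.0266 0.0846] f [ 0.7 -0.   0.3] w -0.0001 ff 0.0
[0.01583049 0.09019133 0.08462078]
shift cm [-0.02 -0.22  0.46] len 0.5 then turn [ 0.002 -0.005  0.004] rows>=1
```

Emit:
{"api": "apply_moves", "payload": {
  "series": "0 -0.2 0.3 0 0 0 0; -0.5 0 0 0 0 0 0; -0.7 0 -0.1 0 0 0 0; -0.8 0 -0.1 0 0 0 0; -0.8 0 -0.1 0 0 0 0; -0.8 0 -0.15 0 0 0 0; -0.8 0 -0.15 0 0 0 0; -0.8 0 -0.15 0 0 0 0; -0.8 0 -0.15 0 0 0 0; -0.4 0 0 0 0 0 0; 0 0 0 0 0 0 0"
}}

```text
time_s: 26.05
tool_pos: [0.4875, 0.0432, 0.0925]
eef_rot: [[-0.956, -0.294, -0.0], [-0.294, 0.956, 0.001], [-0.0, 0.001, -1.0]]
force: [0.6, -0.6, -0.4]
grip_width: 0.0002
finger_force: 0.0
```

```bash
python3 - <<'E'
from h import *
st();print(local(np.array(robot.state()['tool_pos'])))
E
```

```text
t 26.05 q [  5.   19.7 -15.9  54.4   0.1 -12.1] p [0.4875 0.0432 0.0925] f [ 0.6 -0.6 -0.4] w 0.0002 ff 0.0
[0.08189665 0.08754567 0.09251961]
```

Emit:
{"api": "apply_moves", "payload": {
  "series": "0.2 0 -1 0 0 0 0; 0.4 0 -2.5 0 0 0 0; 1.2 -1.7 -1.2 0 0 0 0; 1.6 -2.5 0 0 0 0 0; 1.6 -2.4 0 0 0 0 0; 1.6 -2.15 0 0 0 0 0; 0 0 2 0 0 0 0; 0 0 2.5 0 0 0 0; 0 0 0.9 0 0 0 0; 0 0 0 0 0 0 0"
}}

```text
time_s: 27.3
tool_pos: [0.4493, -0.0599, 0.0855]
eef_rot: [[-0.956, -0.294, -0.001], [-0.294, 0.956, 0.001], [0.001, 0.001, -1.0]]
force: [-0.7, -0.8, -0.0]
grip_width: 0.0
finger_force: 0.0
```

```bash
python3 - <<'E'
from h import *
st();print(local(np.array(robot.state()['tool_pos'])))
E
```

```text
t 27.30 q [ -7.6  16.7 -21.6  51.7   0.  -24.7] p [ 0.4493 -0.0599  0.0855] f [-0.7 -0.8 -0. ] w 0.0000 ff 0.0
[ 1.54629618e-02 -4.65993019e-05  8.55159195e-02]
```

Same push in the middle lane, then over to the right lane.

Emit:
{"api": "apply_moves", "payload": {
  "series": "0 0 0.4 0 0 0 0; -0.5 0 0 0 0 0 0; -0.7 0 -0.1 0 0 0 0; -0.8 0 -0.1 0 0 0 0; -0.8 0 -0.1 0 0 0 0; -0.8 0 -0.15 0 0 0 0; -0.8 0 -0.15 0 0 0 0; -0.8 0 -0.15 0 0 0 0; -0.8 0 -0.15 0 0 0 0; -0.5 0 0 0 0 0 0; 0 0 0 0 0 0 0"
}}

```text
time_s: 28.68
tool_pos: [0.5124, -0.0406, 0.0904]
eef_rot: [[-0.956, -0.294, 0.0], [-0.294, 0.956, 0.001], [-0.001, 0.001, -1.0]]
force: [0.1, 0.1, -0.4]
grip_width: -0.0001
finger_force: 0.0
```

Emit:
{"api": "apply_moves", "payload": {
  "series": "0.2 0 -1 0 0 0 0; 0.4 0 -2.5 0 0 0 0; 1.2 -1.7 -1.2 0 0 0 0; 1.6 -2.5 0 0 0 0 0; 1.6 -2.4 0 0 0 0 0; 1.6 -2.2 0 0 0 0 0; 0 0 2 0 0 0 0; 0 0 2.5 0 0 0 0; 0 0 0.9 0 0 0 0; 0 0 0 0 0 0 0"
}}

```text
time_s: 29.92
tool_pos: [0.4743, -0.1442, 0.0834]
eef_rot: [[-0.956, -0.294, -0.001], [-0.294, 0.956, 0.001], [0.001, 0.002, -1.0]]
force: [-0.2, -0.3, 0.3]
grip_width: 0.0001
finger_force: 0.0
```

```bash
python3 - <<'E'
from h import *
st();print(local(np.array(robot.state()['tool_pos'])))
E
```

```text
t 29.93 q [-16.9  21.1 -15.5  53.5   0.  -34. ] p [ 0.4743 -0.1442  0.0834] f [-0.2 -0.3  0.3] w 0.0001 ff 0.0
[ 0.01485897 -0.08801822  0.08340428]
```

Emit:
{"api": "apply_moves", "payload": {
  "series": "0 0 0.2 0 0 0 0; -0.5 0 0 0 0 0 0; -0.7 0 -0.1 0 0 0 0; -0.8 0 -0.1 0 0 0 0; -0.8 0 -0.1 0 0 0 0; -0.8 0 -0.15 0 0 0 0; -0.8 0 -0.15 0 0 0 0; -0.8 0 -0.15 0 0 0 0; -0.8 0 -0.15 0 0 0 0; -0.6 0 0 0 0 0 0; 0 0 0 0 0 0 0"
}}

```text
time_s: 31.3
tool_pos: [0.5382, -0.1247, 0.0903]
eef_rot: [[-0.956, -0.294, -0.0], [-0.294, 0.956, 0.001], [-0.0, 0.001, -1.0]]
force: [0.5, -1.0, -0.9]
grip_width: 0.0001
finger_force: 0.0
```

Emit:
{"api": "apply_moves", "payload": {
  "series": "0.2 0 -1 0 0 0 0; 0.4 0 -2.5 0 0 0 0; 0.4 0 -3 0 0 0 3; 0 0 -3 0 0 0 5; 0 0 -1.5 0 0 0 7.2; 0 0 0 0 0 0 7.2"
}}

```text
time_s: 32.05
tool_pos: [0.5288, -0.1282, 0.2016]
eef_rot: [[-0.956, -0.294, 0.002], [-0.294, 0.956, 0.0], [-0.002, -0.0, -1.0]]
force: [0.2, -0.1, -0.1]
grip_width: 0.0715
finger_force: 0.0
```

```bash
python3 - <<'E'
from h import *
st(); d,W=wcloud('w4.png'); L=local(W); I=cv2.cvtColor(d['image'],cv2.COLOR_RGB2HSV)
for y0 in(.088,0,-.088):
    fl=.056+.1763*(L[...,0]-.034)
    h=L[...,2]-fl
    m=(h>.013)&(h<.024)&(abs(L[...,1]-y0)<.04)&(L[...,0]>.082)&(L[...,0]<.17)&(I[...,2]<120)
    q=L[m].astype('float32'); lo,hi=np.percentile(q,[1,99],axis=0); c,r=cv2.minEnclosingCircle(q[:,:2]); print('roll',m.sum(),lo,hi,(lo+hi)/2,c,r)
E
```

```text
t 32.05 q [-13.7  19.9   2.1  72.1   0.  -30.7] p [ 0.5288 -0.1282  0.2016] f [ 0.2 -0.1 -0.1] w 0.0715 ff 0.0Traceback (most recent call last):
  File "<stdin>", line 7, in <module>
cv2.error: OpenCV(4.12.0) /io/opencv/modules/imgproc/src/shapedescr.cpp:201: error: (-215:Assertion failed) count >= 0 && (depth == CV_32F || depth == CV_32S) in function 'minEnclosingCircle'
```

View pics/w4.png

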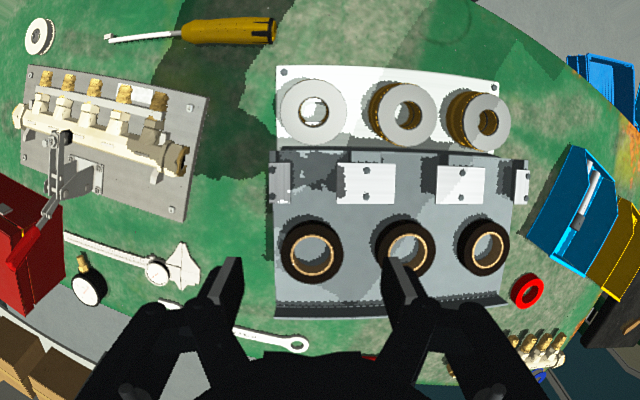

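All three rolls are clear of the lips, at (311,253), (403,252) and (487,250).

```bash
cat >> h.py <<'E'
def rolls(fn=None):
    d,W=wcloud(fn); L=local(W); I=cv2.cvtColor(d['image'],cv2.COLOR_RGB2HSV)
    for y0 in(.088,0,-.088):
        h=L[...,2]-(.056+.1763*(L[...,0]-.034))
        m=(h>.013)&(h<.026)&(abs(L[...,1]-y0)<.045)&(L[...,0]>.082)&(L[...,0]<.175)&(I[...,2]<130)
        m=cv2.morphologyEx(m.astype('uint8'),cv2.MORPH_OPEN,np.ones((3,3)))>0
        if m.sum()<50: print(y0,'none');continue
        q=L[m]; c,r=cv2.minEnclosingCircle(np.ascontiguousarray(q[:,:2],dtype=np.float32)); lo,hi=np.percentile(q,[1,99],axis=0); print(y0,m.sum(),((lo+hi)/2).round(4),(hi-lo).round(4),np.round(c,4),round(r,4))
E
python3 - <<'E'
from h import *
rolls(); A=down(yaw+np.pi)
plan((disp(.121,-.088,.2),A))
E
```

```text
0.088 1217 [0.1205 0.0841 0.0885] [0.0536 0.0548 0.0138] [0.1204 0.0851] 0.0295
0 1123 [ 0.1165 -0.0026  0.088 ] [0.0468 0.0544 0.0127] [ 0.1202 -0.0021] 0.0286
-0.088 1662 [ 0.1205 -0.0897  0.089 ] [0.0536 0.0537 0.0134] [ 0.1209 -0.0895] 0.0286
shift cm [-5.04 -0.03 -0.06] len 5.0 then turn [ 0.002 -0.002  0.004] rows>=1
```

Emit:
{"api": "apply_moves", "payload": {
  "series": "-2 0 0 0 0 0 7.2; -3 -0.1 1 0 0 0 7.2; 0 0 4 0 0 0 7.2; 0 0 4 0 0 0 7.2; 0 0 2 0 0 0 7.2; 0 0 0.7 0 0 0 7.2; 0 0 0 0 0 0 7.2",
  "newtons": 50
}}

```text
time_s: 33.02
tool_pos: [0.5756, -0.114, 0.0825]
eef_rot: [[-0.956, -0.294, -0.002], [-0.294, 0.956, 0.001], [0.002, 0.002, -1.0]]
force: [0.3, 0.3, -1.0]
grip_width: 0.0724
finger_force: 0.0
```

```bash
python3 - <<'E'
from h import *
st();print(local(np.array(robot.state()['tool_pos'])))
E
```

```text
t 33.02 q [-11.2  30.1  -0.7  59.3   0.  -28.3] p [ 0.5756 -0.114   0.0825] f [ 0.3  0.3 -1. ] w 0.0724 ff 0.0
[ 0.12059874 -0.08852642  0.08249926]
```

Emit:
{"api": "apply_moves", "payload": {
  "series": "0 0 0 0 0 0 5.2; 0 0 0 0 0 0 5.2; 0 0 0 0 0 0 5.2; 0 0 0 0 0 0 5.2; 0 0 -1 0 0 0 5.2; 0 0 -2 0 0 0 5.2; 0 0 -4 0 0 0 5.2; 0 0 -4 0 0 0 5.2; 0 0 -1 0 0 0 5.2; 0 0 0 0 0 0 5.2"
}}

```text
time_s: 34.28
tool_pos: [0.5763, -0.1143, 0.2036]
eef_rot: [[-0.956, -0.294, 0.0], [-0.294, 0.956, 0.001], [-0.0, 0.001, -1.0]]
force: [-0.5, 0.0, -0.9]
grip_width: 0.0542
finger_force: 52.8
```

```bash
python3 - <<'E'
from h import *
st(); _,_,o=bins('b5.png')
A=down(np.radians(172)); 
plan((binp((.4748,.4365),-8,.03,0,.2),down(yaw+np.pi)),(binp((.4748,.4365),-8,.03,0,.2),A))
E
```

```text
t 34.27 q [-11.2  24.9   9.8  75.    0.  -28.3] p [ 0.5763 -0.1143  0.2036] f [-0.5  0.  -0.9] w 0.0542 ff 52.8
blue [0.449  0.2451] [0.106 0.155] yaw -7.0 floor mean [0.4601 0.2461 0.004 ]
yellow [0.4748 0.4378] [0.131 0.153] yaw -8.5 floor mean [0.4748 0.4347 0.0043]
shift cm [-9.26 54.32  0.32] len 55.1 then turn [ 0.002 -0.002  0.004] rows>=1
shift cm [0. 0. 0.] len 0.0 then turn [0.    0.    0.434] rows>=3
```

```bash
python3 - <<'E'
from h import *
A=down(np.radians(262)); B=binp((.4748,.4355),-8,.0,0,.2)
plan((B,down(yaw+np.pi)),(B,A))
E
```

```text
shift cm [-6.52 55.5   0.32] len 55.9 then turn [ 0.002 -0.002  0.004] rows>=1
shift cm [0. 0. 0.] len 0.0 then turn [ 0.     0.    -1.137] rows>=7
```

Emit:
{"api": "apply_moves", "payload": {
  "series": "-0.2 2 0 0 0 0 5.2; -0.4 4 0 0 0 0 5.2; -0.5 4 0 0 0 0 5.2; -0.5 4 0 0 0 0 5.2; -0.5 4 0 0 0 0 5.2; -0.5 4 0 0 0 0 5.2; -0.5 4 0 0 0 0 5.2; -0.5 4 0 0 0 0 5.2; -0.5 4 0 0 0 0 5.2; -0.5 4 0 0 0 0 5.2; -0.5 4 0 0 0 0 5.2; 0 0 0 0 0 0 5.2"
}}

```text
time_s: 35.83
tool_pos: [0.4991, 0.3052, 0.2019]
eef_rot: [[-0.954, -0.299, -0.004], [-0.299, 0.954, 0.0], [0.003, 0.001, -1.0]]
force: [-0.1, -0.4, -0.2]
grip_width: 0.0541
finger_force: 52.8
```

```bash
python3 - <<'E'
from h import *
A=down(np.radians(262)); B=binp((.4748,.4355),-8,.0,0,.2)
st();plan((B,down(yaw+np.pi)),(B,A))
E
```

```text
t 35.83 q [31.4 24.8  9.4 74.8  0.1 14. ] p [0.4991 0.3052 0.2019] f [-0.1 -0.4 -0.2] w 0.0541 ff 52.8
shift cm [-1.58 13.16  0.2 ] len 13.3 then turn [ 0.001 -0.003  0.009] rows>=1
shift cm [0. 0. 0.] len 0.0 then turn [ 0.     0.    -1.137] rows>=7
```

Emit:
{"api": "apply_moves", "payload": {
  "series": "-0.3 2.5 0 0 0 0 5.2; -0.5 4 0 0 0 0 5.2; -0.5 4 0.1 0 0 0 5.2; -0.3 2.65 0.1 0 0 0 5.2; 0 0 0 0 0 -0.15 5.2; 0 0 0 0 0 -0.165 5.2; 0 0 0 0 0 -0.165 5.2; 0 0 0 0 0 -0.165 5.2; 0 0 0 0 0 -0.165 5.2; 0 0 0 0 0 -0.165 5.2; 0 0 0 0 0 -0.16 5.2; 0 0 0 0 0 0 5.2"
}}

```text
time_s: 37.33
tool_pos: [0.4775, 0.4317, 0.2008]
eef_rot: [[-0.139, -0.99, -0.002], [-0.99, 0.139, -0.001], [0.001, 0.002, -1.0]]
force: [-0.3, -0.1, -0.6]
grip_width: 0.0537
finger_force: 52.8
```

```bash
cat >> h.py <<'E'
def wyellow(fn=None):
    d,W=wcloud(fn);h=cv2.cvtColor(d['image'],cv2.COLOR_RGB2HSV)
    m=(h[...,0]>=20)&(h[...,0]<=34)&(h[...,1]>120)&(W[...,0]>.3)&(W[...,0]<.65)&(W[...,1]>.3)&(W[...,1]<.6)&(W[...,2]<.09)
    r=m&(W[...,2]>.055);f=m&(W[...,2]<.01)
    for n,x in(('rim',r),('all',m),('floor',f)): 
        q=np.ascontiguousarray(W[x][:,:2],dtype=np.float32); print(n,len(q),cv2.minAreaRect(q) if len(q) else '')
E
python3 - <<'E'
from h import *
st();A=down(np.radians(262)); B=binp((.4748,.4355),-8,.0,0,.2)
plan((B,A)); wyellow('w5.png')
E
```

```text
t 37.33 q [ 42.1  31.7  20.4  78.9   0.1 -39.9] p [0.4775 0.4317 0.2008] f [-0.3 -0.1 -0.6] w 0.0537 ff 52.8
shift cm [-0.34  0.32  0.08] len 0.5 then turn [ 0.002 -0.001 -0.   ] rows>=1
rim 1250 ((0.4930603504180908, 0.4246101379394531), (0.11003657430410385, 0.11674680560827255), 80.57881164550781)
all 18938 ((0.4741421937942505, 0.41818875074386597), (0.35244667530059814, 0.1660662740468979), 1.85666024684906)
floor 14319 ((0.4741421937942505, 0.41818875074386597), (0.35244667530059814, 0.1660662740468979), 1.85666024684906)
```

View pics/w5.png

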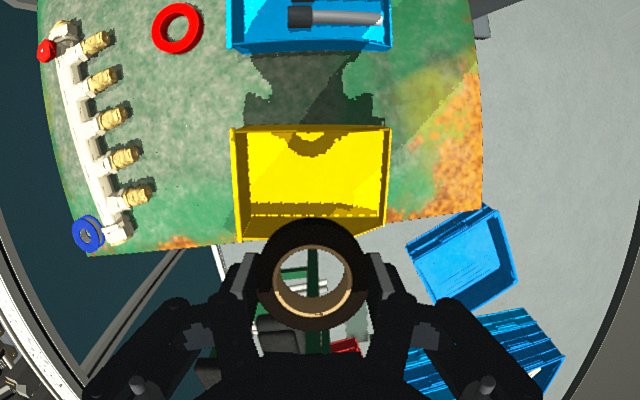

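The roll is held and the yellow bin is seen whole, with its rim at about (235..390, 128..235). Refined bin centre is about (0.4755, 0.4275). Lowering.

Emit:
{"api": "apply_moves", "payload": {
  "series": "0.4 0 2 0 0 0 5.2; 0 0 4 0 0 0 5.2; 0 0 4 0 0 0 5.2; 0 0 4 0 0 0 5.2; 0 0 2 0 0 0 5.2; 0 0 1.2 0 0 0 5.2; 0 0 0 0 0 0 5.2"
}}

```text
time_s: 38.25
tool_pos: [0.477, 0.4283, 0.0291]
eef_rot: [[-0.138, -0.99, -0.002], [-0.99, 0.138, -0.0], [0.001, 0.002, -1.0]]
force: [-0.0, -0.0, -0.3]
grip_width: 0.054
finger_force: 52.8
```

Emit:
{"api": "apply_moves", "payload": {
  "series": "0 0 0 0 0 0 6.6; 0 0 0 0 0 0 6.6; 0 0 0 0 0 0 6.6; 0 0 -2 0 0 0 6.6; 0 0 -4 0 0 0 6.6; 0 0 -4 0 0 0 6.6; 0 0 -4 0 0 0 6.6; 0 0 -3 0 0 0 6.6; 0 0 0 0 0 0 6.6"
}}

```text
time_s: 39.38
tool_pos: [0.4791, 0.4299, 0.2039]
eef_rot: [[-0.137, -0.991, 0.005], [-0.991, 0.137, 0.006], [-0.007, -0.004, -1.0]]
force: [0.3, 0.2, -0.4]
grip_width: 0.066
finger_force: 0.0
```

```bash
python3 - <<'E'
from h import *
st();wyellow('w6.png'); A=down(yaw+np.pi);p=np.array(robot.state()['tool_pos']);
plan((p,A),(disp(.1205,-.001,.2),A))
E
```

```text
t 39.38 q [ 41.9  31.1  20.   78.4   0.1 -40.2] p [0.4791 0.4299 0.2039] f [ 0.3  0.2 -0.4] w 0.0660 ff 0.0
rim 1640 ((0.4924221634864807, 0.4233751893043518), (0.10903609544038773, 0.11626934260129929), 81.4758071899414)
all 18453 ((0.47194644808769226, 0.4317905604839325), (0.36679327487945557, 0.16067278385162354), 8.784732818603516)
floor 12361 ((0.4713278114795685, 0.43366652727127075), (0.36805835366249084, 0.15972574055194855), 9.66995620727539)
shift cm [0. 0. 0.] len 0.0 then turn [1.000e-03 4.000e-03 1.139e+00] rows>=7
shift cm [  6.45 -46.05   0.14] len 46.5 then turn [0. 0. 0.] rows>=0
```

View pics/w6.png

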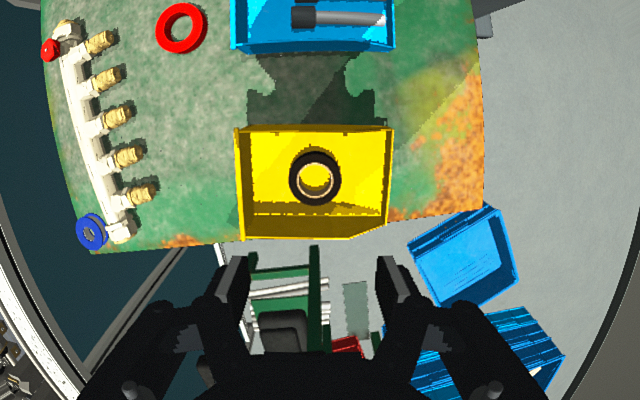

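Roll 2 lies in the yellow bin at (315,178). Going for roll 1.

Emit:
{"api": "apply_moves", "payload": {
  "series": "0 0 0 0 0 0.16 7.2; 0 0 0 0 0 0.165 7.2; 0 0 0 0 0 0.165 7.2; 0 0 0 0 0 0.165 7.2; 0 0 0 0 0 0.165 7.2; 0 0 0 0 0 0.165 7.2; 0 0 0 0 0 0.154 7.2; 0.3 -2 0 0 0 0 7.2; 0.5 -4 0 0 0 0 7.2; 0.6 -4 0 0 0 0 7.2; 0.6 -4 0 0 0 0 7.2; 0.6 -4 0 0 0 0 7.2"
}}

```text
time_s: 40.92
tool_pos: [0.504, 0.2471, 0.1977]
eef_rot: [[-0.957, -0.29, -0.004], [-0.29, 0.957, -0.001], [0.004, 0.0, -1.0]]
force: [-0.0, 0.5, 0.1]
grip_width: 0.0718
finger_force: 0.0
```

Emit:
{"api": "apply_moves", "payload": {
  "series": "0.6 -4 0 0 0 0 7.2; 0.6 -4 0 0 0 0 7.2; 0.6 -4 0 0 0 0 7.2; 0.6 -4 0 0 0 0 7.2; 0.6 -4 0 0 0 0 7.2; 0.5 -4 0 0 0 0 7.2; 0.3 -3 0 0 0 0 7.2; 0.2 -1 0 0 0 0 7.2; 0 0 0 0 0 0 7.2"
}}

```text
time_s: 42.05
tool_pos: [0.5472, -0.0308, 0.1983]
eef_rot: [[-0.957, -0.289, -0.003], [-0.289, 0.957, 0.002], [0.002, 0.002, -1.0]]
force: [-0.0, -1.3, 0.2]
grip_width: 0.072
finger_force: 0.0
```

```bash
python3 - <<'E'
from h import *
st();rolls();print(local(np.array(robot.state()['tool_pos'])))
plan((disp(.1205,-.001,.082),down(yaw+np.pi)))
E
```

```text
t 42.05 q [ -3.3  20.7   2.8  72.2   0.1 -20.1] p [ 0.5472 -0.0308  0.1983] f [-0.  -1.3  0.2] w 0.0720 ff 0.0
0.088 1734 [0.1207 0.0843 0.0894] [0.0526 0.054  0.0126] [0.121  0.0848] 0.0285
0 2025 [ 0.1202 -0.002   0.0901] [0.0532 0.0539 0.011 ] [ 0.1205 -0.0023] 0.0285
-0.088 none
[ 1.17849467e-01 -6.47087495e-05  1.98605847e-01]
shift cm [-0.28 -0.12 11.66] len 11.7 then turn [ 0.002 -0.002 -0.   ] rows>=1
```

Emit:
{"api": "apply_moves", "payload": {
  "series": "-0.2 -0.15 3 0 0 0 7.2; 0 0 4 0 0 0 7.2; 0 0 3 0 0 0 7.2; 0 0 1.6 0 0 0 7.2; 0 0 0 0 0 0 5.2; 0 0 0 0 0 0 5.2; 0 0 0 0 0 0 5.2; 0 0 0 0 0 0 5.2; 0 0 0 0 0 0 5.2"
}}

```text
time_s: 43.22
tool_pos: [0.5504, -0.0316, 0.0838]
eef_rot: [[-0.957, -0.29, 0.0], [-0.29, 0.957, 0.001], [-0.0, 0.001, -1.0]]
force: [-0.2, -0.0, -0.7]
grip_width: 0.0543
finger_force: 52.6
```

Emit:
{"api": "apply_moves", "payload": {
  "series": "0 0 -1 0 0 0 5.2; 0 0 -2 0 0 0 5.2; 0 0 -4 0 0 0 5.2; 0 0 -4 0 0 0 5.2; 0 0 -1 0 0 0 5.2; -0.3 2 0 0 0 0 5.2; -0.5 4 0 0 0 0 5.2; -0.6 4 0 0 0 0 5.2; -0.6 4 0 0 0 0 5.2; -0.6 4 0 0 0 0 5.2; -0.6 4 0 0 0 0 5.2; 0 0 0 0 0 0 5.2"
}}

```text
time_s: 44.72
tool_pos: [0.5148, 0.1914, 0.2015]
eef_rot: [[-0.955, -0.295, -0.004], [-0.295, 0.955, 0.0], [0.004, 0.002, -1.0]]
force: [-0.3, -0.6, -0.7]
grip_width: 0.0544
finger_force: 52.9
```

```bash
python3 - <<'E'
from h import *
st();bins();A=down(np.radians(262)); B=np.array([.4765,.428,.2])
plan((B,down(yaw+np.pi)),(B,A))
E
```

```text
t 44.73 q [20.3 20.8  3.4 72.8  0.1  3.2] p [0.5148 0.1914 0.2015] f [-0.3 -0.6 -0.7] w 0.0544 ff 52.9Traceback (most recent call last):
  File "<stdin>", line 2, in <module>
  File "h.py", line 39, in bins
    k,l,s,c=cv2.connectedComponentsWithStats(m); j=1+np.argmax(s[1:,4]); q=P[l==j]
                                                     ~~~~~~~~~^^^^^^^^^
    return _wrapfunc(a, 'argmax', axis=axis, out=out, **kwds)
    return bound(*args, **kwds)
ValueError: attempt to get argmax of an empty sequence
```

Emit:
{"api": "apply_moves", "payload": {
  "series": "-0.3 2.2 0 0 0 0 5.2; -0.5 4 0 0 0 0 5.2; -0.6 4 0 0 0 0 5.2; -0.6 4 0 0 0 0 5.2; -0.6 4 0 0 0 0 5.2; -0.5 3.5 0 0 0 0 5.2; -0.2 2 0 0 0 0 5.2; 0 0 0 0 0 -0.165 5.2; 0 0 0 0 0 -0.165 5.2; 0 0 0 0 0 -0.165 5.2; 0 0 0 0 0 -0.165 5.2; 0 0 0 0 0 0 5.2"
}}

```text
time_s: 46.28
tool_pos: [0.48, 0.4235, 0.2033]
eef_rot: [[-0.581, -0.814, -0.001], [-0.814, 0.581, -0.0], [0.001, 0.001, -1.0]]
force: [-0.2, -0.9, -0.2]
grip_width: 0.0539
finger_force: 52.9
```

Emit:
{"api": "apply_moves", "payload": {
  "series": "0 0 0 0 0 -0.165 5.2; 0 0 0 0 0 -0.165 5.2; 0 0 0 0 0 -0.15 5.2; 0 0 0 0 0 0 5.2"
}}

```text
time_s: 46.78
tool_pos: [0.48, 0.424, 0.2036]
eef_rot: [[-0.141, -0.99, -0.001], [-0.99, 0.141, 0.0], [-0.0, 0.001, -1.0]]
force: [-0.6, 0.7, -0.6]
grip_width: 0.0544
finger_force: 52.9
```

```bash
python3 - <<'E'
from h import *
st();wyellow('w7.png'); A=down(np.radians(262));plan((np.array([.4765,.428,.048]),A))
E
```

```text
t 46.77 q [ 41.4  31.2  19.9  78.8   0.1 -40.5] p [0.48   0.424  0.2036] f [-0.6  0.7 -0.6] w 0.0544 ff 52.9
rim 1203 ((0.49228429794311523, 0.42333564162254333), (0.10975924134254456, 0.1166096106171608), 81.33642578125)
all 16876 ((0.47455310821533203, 0.4137304425239563), (0.34967929124832153, 0.17043106257915497), 0.3468068540096283)
floor 12310 ((0.47455310821533203, 0.4137304425239563), (0.34967929124832153, 0.17043106257915497), 0.3468068540096283)
shift cm [-0.33  0.38 15.57] len 15.6 then turn [ 0.001  0.    -0.002] rows>=1
```

Emit:
{"api": "apply_moves", "payload": {
  "series": "-0.3 0.35 2 0 0 0 5.2; 0 0 4 0 0 0 5.2; 0 0 4 0 0 0 5.2; 0 0 4 0 0 0 5.2; 0 0 1.5 0 0 0 5.2; 0 0 0 0 0 0 5.2; 0 0 0 0 0 0 6.6; 0 0 0 0 0 0 6.6; 0 0 0 0 0 0 6.6"
}}

```text
time_s: 47.95
tool_pos: [0.4774, 0.4288, 0.0504]
eef_rot: [[-0.136, -0.991, 0.001], [-0.991, 0.136, 0.003], [-0.003, -0.001, -1.0]]
force: [-0.2, 0.1, 0.1]
grip_width: 0.0659
finger_force: 0.0
```

Emit:
{"api": "apply_moves", "payload": {
  "series": "0 0 -2 0 0 0 6.6; 0 0 -4 0 0 0 6.6; 0 0 -4 0 0 0 6.6; 0 0 -4 0 0 0 6.6; 0 0 -1.5 0 0 0 6.6; 0 0 0 0 0 0.15 7.2; 0 0 0 0 0 0.165 7.2; 0 0 0 0 0 0.165 7.2; 0 0 0 0 0 0.165 7.2; 0 0 0 0 0 0.165 7.2; 0 0 0 0 0 0.165 7.2; 0 0 0 0 0 0.165 7.2"
}}

```text
time_s: 49.45
tool_pos: [0.4764, 0.4277, 0.2025]
eef_rot: [[-0.959, -0.285, -0.002], [-0.285, 0.959, -0.0], [0.002, 0.0, -1.0]]
force: [-0.4, -0.1, -0.0]
grip_width: 0.0718
finger_force: 0.0
```

```bash
python3 - <<'E'
from h import *
st();wyellow('w8.png');A=down(yaw+np.pi);plan((disp(.1205,.0855,.2),A))
E
```

```text
t 49.45 q [41.9 31.2 19.9 78.8  0.1 25.3] p [0.4764 0.4277 0.2025] f [-0.4 -0.1 -0. ] w 0.0718 ff 0.0
rim 1514 ((0.4922354221343994, 0.4221568703651428), (0.11046190559864044, 0.11826521158218384), 83.04174041748047)
all 19268 ((0.47415363788604736, 0.414359986782074), (0.34981247782707214, 0.1701430082321167), 0.73049396276474)
floor 13726 ((0.47415363788604736, 0.414359986782074), (0.34981247782707214, 0.1701430082321167), 0.73049396276474)
shift cm [  5.9  -37.37   0.26] len 37.8 then turn [ 0.    -0.002 -0.009] rows>=1
```

View pics/w8.png

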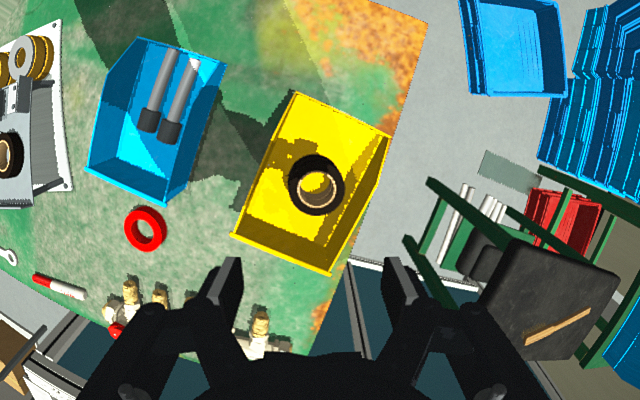

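Two rolls are stacked in the yellow bin at (316,185), and two tubes lie in the blue bin at (165,95). Last is roll 0.

Emit:
{"api": "apply_moves", "payload": {
  "series": "0.3 -2 0 0 0 -0.009 7.2; 0.6 -4 0 0 0 0 7.2; 0.65 -4 0 0 0 0 7.2; 0.65 -4 0 0 0 0 7.2; 0.65 -4 0 0 0 0 7.2; 0.65 -4 0 0 0 0 7.2; 0.65 -4 0 0 0 0 7.2; 0.65 -4 0 0 0 0 7.2; 0.6 -4 0 0 0 0 7.2; 0.3 -2.3 0 0 0 0 7.2; 0.2 -1 0 0 0 0 7.2; 0 0 0 0 0 0 7.2"
}}

```text
time_s: 51.0
tool_pos: [0.5315, 0.0542, 0.2031]
eef_rot: [[-0.954, -0.299, -0.001], [-0.299, 0.954, 0.001], [0.001, 0.002, -1.0]]
force: [0.5, -0.2, -0.1]
grip_width: 0.0721
finger_force: 0.0
```

```bash
python3 - <<'E'
from h import *
st();rolls();print(local(np.array(robot.state()['tool_pos'])))
plan((disp(.1208,.086,.082),down(yaw+np.pi)))
E
```

```text
t 51.00 q [  5.8  18.9   0.9  72.1   0.1 -11.6] p [0.5315 0.0542 0.2031] f [ 0.5 -0.2 -0.1] w 0.0721 ff 0.0
0.088 2023 [0.1208 0.0851 0.0906] [0.0518 0.0535 0.0102] [0.1205 0.0852] 0.0285
0 none
-0.088 none
[0.12743845 0.08586445 0.20319214]
shift cm [ 0.65 -0.   12.12] len 12.1 then turn [ 0.002 -0.001  0.01 ] rows>=1
```

Emit:
{"api": "apply_moves", "payload": {
  "series": "0.65 -0.05 3 0 0 0 7.2; 0 0 4 0 0 0 7.2; 0 0 3 0 0 0 7.2; 0 0 2 0 0 0 7.2; 0 0 0 0 0 0 5.2; 0 0 0 0 0 0 5.2; 0 0 0 0 0 0 5.2; 0 0 0 0 0 0 5.2; 0 0 0 0 0 0 5.2"
}}

```text
time_s: 52.18
tool_pos: [0.5258, 0.0522, 0.0838]
eef_rot: [[-0.954, -0.299, -0.0], [-0.299, 0.954, 0.001], [-0.0, 0.001, -1.0]]
force: [0.2, 0.2, -0.5]
grip_width: 0.0545
finger_force: 52.6
```

Emit:
{"api": "apply_moves", "payload": {
  "series": "0 0 -1 0 0 0 5.2; 0 0 -2 0 0 0 5.2; 0 0 -4 0 0 0 5.2; 0 0 -4 0 0 0 5.2; 0 0 -1.1 0 0 0 5.2; -0.3 2 0 0 0 0 5.2; -0.6 4 0 0 0 0 5.2; -0.65 4 0 0 0 0 5.2; -0.65 4 0 0 0 0 5.2; -0.65 4 0 0 0 0 5.2; -0.65 4 0 0 0 0 5.2; 0 0 0 0 0 0 5.2"
}}

```text
time_s: 53.68
tool_pos: [0.4923, 0.2748, 0.2037]
eef_rot: [[-0.953, -0.303, -0.002], [-0.303, 0.953, 0.001], [0.002, 0.001, -1.0]]
force: [1.2, -0.3, -0.7]
grip_width: 0.0541
finger_force: 52.8
```

```bash
python3 - <<'E'
from h import *
st();A=down(np.radians(262)); B=np.array([.4765,.428,.2])
plan((B,down(yaw+np.pi)),(B,A))
E
```

```text
t 53.67 q [29.1 22.2  5.8 73.7  0.1 11.5] p [0.4923 0.2748 0.2037] f [ 1.2 -0.3 -0.7] w 0.0541 ff 52.8
shift cm [-3.13 15.08  0.39] len 15.4 then turn [ 0.001 -0.002  0.013] rows>=1
shift cm [0. 0. 0.] len 0.0 then turn [ 0.     0.    -1.137] rows>=7
```

Emit:
{"api": "apply_moves", "payload": {
  "series": "-0.4 2 0 0 0 0 5.2; -0.8 4 0 0 0 0 5.2; -0.8 4 0 0 0 0 5.2; -0.7 3.2 0 0 0 0 5.2; -0.4 1.9 0 0 0 -0.13 5.2; 0 0 0 0 0 -0.165 5.2; 0 0 0 0 0 -0.165 5.2; 0 0 0 0 0 -0.165 5.2; 0 0 0 0 0 -0.165 5.2; 0 0 0 0 0 -0.165 5.2; 0 0 0 0 0 -0.165 5.2; 0 0 0 0 0 0 5.2"
}}

```text
time_s: 55.18
tool_pos: [0.478, 0.4255, 0.2046]
eef_rot: [[-0.15, -0.989, -0.001], [-0.989, 0.15, 0.001], [-0.001, 0.001, -1.0]]
force: [-0.2, 0.2, -0.9]
grip_width: 0.0538
finger_force: 52.8
```

```bash
python3 - <<'E'
from h import *
st();wyellow('w9.png'); A=down(np.radians(262));plan((np.array([.4765,.428,.068]),A))
E
```

```text
t 55.17 q [ 41.6  31.1  19.9  78.9   0.1 -39.7] p [0.478  0.4255 0.2046] f [-0.2  0.2 -0.9] w 0.0538 ff 52.8
rim 1226 ((0.4925194978713989, 0.4231400489807129), (0.10918358713388443, 0.1158396303653717), 81.78527069091797)
all 16346 ((0.473201185464859, 0.41486358642578125), (0.3472200632095337, 0.16693294048309326), 0.39297404885292053)
floor 11564 ((0.473201185464859, 0.41486358642578125), (0.3472200632095337, 0.16693294048309326), 0.39297404885292053)
shift cm [-0.21  0.17 13.66] len 13.7 then turn [ 0.001  0.001 -0.012] rows>=1
```

View pics/w9.png

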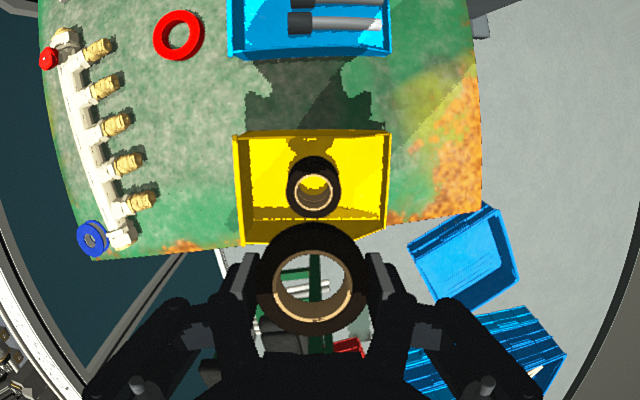

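The stack of two sits in the bin at (313,185) and the third roll is held above. Lowering it onto the stack.

Emit:
{"api": "apply_moves", "payload": {
  "series": "-0.2 0.15 2 0 0 0 5.2; 0 0 4 0 0 0 5.2; 0 0 4 0 0 0 5.2; 0 0 2.5 0 0 0 5.2; 0 0 1.1 0 0 0 5.2; 0 0 0 0 0 0 5.2; 0 0 0 0 0 0 6.6; 0 0 0 0 0 0 6.6; 0 0 0 0 0 0 6.6; 0 0 0 0 0 0 6.6"
}}

```text
time_s: 56.48
tool_pos: [0.4768, 0.4283, 0.0694]
eef_rot: [[-0.147, -0.989, 0.0], [-0.989, 0.147, 0.001], [-0.001, 0.0, -1.0]]
force: [-0.0, -0.1, -0.4]
grip_width: 0.0662
finger_force: 0.0
```

Emit:
{"api": "apply_moves", "payload": {
  "series": "0 0 -2 0 0 0 6.6; 0 0 -4 0 0 0 6.6; 0 0 -4 0 0 0 6.6; 0 0 -3.5 0 0 0 6.6; 0 0 0 0 0 0.15 7.2; 0 0 0 0 0 0.165 7.2; 0 0 0 0 0 0.165 7.2; 0 0 0 0 0 0.165 7.2; 0 0 0 0 0 0.165 7.2; 0 0 0 0 0 0.165 7.2; 0 0 0 0 0 0.165 7.2; 0 0 0 0 0 0 7.2"
}}

```text
time_s: 57.98
tool_pos: [0.4767, 0.428, 0.2039]
eef_rot: [[-0.96, -0.281, -0.001], [-0.281, 0.96, 0.001], [0.0, 0.001, -1.0]]
force: [0.1, -0.2, -0.3]
grip_width: 0.0718
finger_force: 0.0
```

Emit:
{"api": "apply_moves", "payload": {
  "series": "0.3 -2 -1 0 0 0 7.2; 0.6 -4 0 0 0 0 7.2; 0.65 -4 0 0 0 0 7.2; 0.65 -4 0 0 0 0 7.2; 0.65 -4 0 0 0 0 7.2; 0.65 -4 0 0 0 0 7.2; 0.65 -4 0 0 0 0 7.2; 0.65 -4 0 0 0 0 7.2; 0.6 -4 0 0 0 0 7.2; 0.3 -2.3 0 0 0 0 7.2; 0.2 -1 0 0 0 0 7.2; 0 0 0 0 0 0 7.2"
}}

```text
time_s: 59.48
tool_pos: [0.5242, 0.0526, 0.2141]
eef_rot: [[-0.96, -0.279, 0.0], [-0.279, 0.96, 0.001], [-0.0, 0.001, -1.0]]
force: [-0.9, -0.0, -0.1]
grip_width: 0.0718
finger_force: 0.0
```

```bash
python3 - <<'E'
from h import *
st(); d,P,o=bins('fin.png'); a=d['image'][190:280,165:285]; b=snap('scene')['image'][100:310,180:420]
cv2.imwrite('pics/finc.png',cv2.cvtColor(np.hstack([cv2.resize(a,(384,400)),cv2.resize(b,(400,400))]),cv2.COLOR_RGB2BGR))
m=(P[...,0]>.4)&(P[...,0]<.55)&(P[...,1]>.38)&(P[...,1]<.48)&(d['image'].max(-1)<90)
print(np.percentile(P[m],[5,50,95],axis=0).round(3))
E
```

```text
t 59.48 q [  5.7  17.7   0.8  73.1   0.1 -10.5] p [0.5242 0.0526 0.2141] f [-0.9 -0.  -0.1] w 0.0718 ff 0.0
blue [0.4492 0.2451] [0.106 0.155] yaw -7.0 floor mean [0.4601 0.2465 0.0042]
yellow [0.4732 0.4379] [0.129 0.154] yaw -4.7 floor mean [0.4694 0.4351 0.0043]
[[0.416 0.382 0.003]
 [0.476 0.424 0.046]
 [0.533 0.477 0.061]]
```

View pics/finc.png

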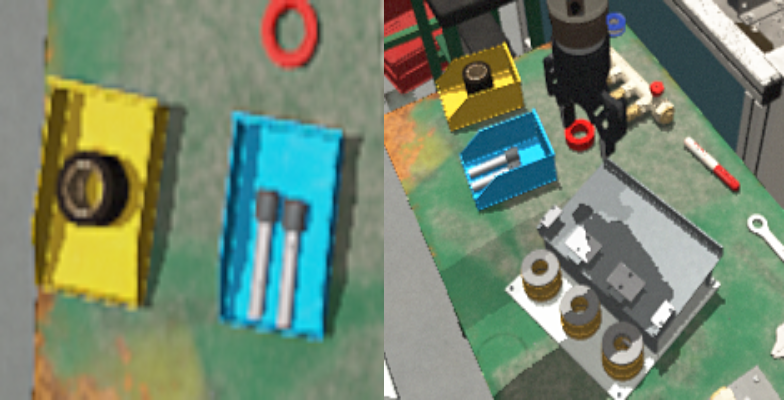

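Two tubes are in the blue bin, three rolls are stacked in the upright yellow bin, and the dispenser is empty. Handing in.

```bash
python3 -c "
from bench import robot
print(robot.sign_off())"
```

```text
the job is handed in; nothing more can be done
None
```

I handed the job in at about 60 s: both guard tubes are in the blue bin, all three tape rolls are stacked in the yellow bin, both bins are upright, and I moved nothing near the screwdriver or marker pen.

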